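# Emboss a round wooden key tag in the bench press

### The arm

A 6-joint arm with a two-finger parallel gripper is mounted at the origin on the work surface. World frame = base frame: x ahead of the robot, y to its left, z up, the work surface at z = 0. Lengths are in m, angles in rad, forces in N, time in s.
With the tool pointing down it reaches from about 0.35 to 0.775 m from the base axis. Payload 7.3 kg.
Tool frame: the origin (TCP) lies between the finger pads; the fingertips stand 14 mm ahead of it and the grasp point (between the pads) lies 5 mm behind it; z points along the fingers, y is the line along which they close (so a half turn about z gives the same grasp; the last joint's range is limited). The gripper opens to 92 mm and grips with 3 to 60 N. Pads are 19 mm wide; open, the fingers measure 130 mm over their backs; the gripper's body (75 mm by 190 mm) begins 47 mm behind the grasp point.
Start: joints at [1.016, 0.342, 1.524, -0, 1.275, -0.146], TCP at [0.209, 0.482, 0.208] pointing down, gripper open.
Joint ranges: [-2.53, 2.53], [-0.77, 2.02], [0.04, 2.7], [-1, 4.14], [0.28, 2.66], [-3.11, 3.11]. Speed limits (rad/s): [2.57, 2.57, 3.14, 3.14, 3.14, 3.14].

### API

Orientations are given as [roll, pitch, yaw] about the fixed x, y, z axes, in that order (R = Rz(yaw) Ry(pitch) Rx(roll)).
In Python, from cell import robot, eyes gives the robot as it stands. The module is installed in compiled form; this text tells all that it offers.
- The arm moves only by the shell command python3 -m handwheel 'ROWS' [FORCE]. ROWS is JSON, one flat list of numbers, 5 for each row, row after row: the shift along the world's x, y, z in mm, then the turn about the world's z in rad, then the opening, from 0 (shut) to 1 (fully open). In form: [x, y, z, spin, jaw, x, y, z, spin, jaw, ...]. A call has 1 to 8 rows; each row shifts and turns the commanded pose from where the row before left it; what a row does not reach is not made up. A row lasts 1/10 s, in which the tool goes at most 50 mm and 8.59 degrees, less where a joint would pass 70% of its speed; a pose out of reach is approached as far as the arm can. A call with a gripper value outside its range is refused whole. The fingers move at their own pace and stop on an object; FORCE is the grip in N (left out, the last holds). Time passes only in rows, so rows that do not move let the fingers close. It gives the time, the measured TCP pose, the force, the opening and the grip force at its end, in the units of the state.
- robot.observe(): the state, without advancing time (a new reading comes with each control period).
- eyes.read_camera(name): name is "scene" or "side" or "wrist"; returns (picture, depth): 400x640x3 uint8, blue, green, red; 400x640 float32, m along the optical axis (not along the pixel's ray), 0 where there is no reading.
- eyes.calibration(name): a dict with "fx", "fy", "cx", "cy" (pixels), "world_to_cam" (4x4, takes a point from world to camera coordinates). Camera axes: x right, y down, z forward; pixel columns grow to the right and rows downward; lengths in m; the calibration is good to about 2 mm. The wrist camera is an equidistant fisheye: a pixel r from the principal point sees the ray r / f radians off the axis. A picture is of the moment at which its call begins: read the wrist's pose just before it. calibration takes no time and is no camera call; for the wrist camera it gives the pose at the moment of the call.
- robot.hand_in(): hands the job in; it is judged then, once.
The state is a dict: "time": time; "qpos": joint angles; "qvel": joint speeds; "joint_efforts": joint torques, N m; "tool_pos": TCP position; "tool_rot": TCP orientation; "contact_force": force on the tool from outside, world axes, zero at the start; "torque": the same for the moment, N m; "opening": finger opening in m; "grip_force": force on a finger pad.
Only numpy, scipy, OpenCV 4.12 (cv2) and the standard library are available. Lean on these libraries where they do the work, as an engineer would, in place of code of your own. Each camera call takes 0.05 s, during which the arm holds its last target. There are 200 camera calls.

### The job

Lay the round wooden blank flat in the round recess of the press's die and let go of it, then pull the press's lever all the way down to its stop and hold it there a moment. Ease the sprung lever slowly back up until it is fully home, never letting it fly back, and leave the blank lying in the die. Leave the square blank, the brush, the bowl and the jar where they are.

Things in the scene. Friction and masses are not known exactly. Their poses are not given: they have to be found in the camera images.
- press: Grey cast bench press, bolted down, 275 mm tall. Origin on the counter under the ram's axis; z up; -x is its open front, roughly facing the robot; -y is the lever's side. Base plate 140 mm wide, 25 high, x = -90 to 160. Steel die block 66 x 66 mm around the origin, top at z = 50. Column x = 80 to 150, y = -25 to 25.
- head (a point): Centre of the underside of the press's head, at press (55, 0, 195) mm. The head spans press x = -40 to 150, y = -25 to 25, z = 195 to 275 mm, so it overhangs the die: nothing can be set in the die from straight above; reach in from the open front with the tool tilted about 45 degrees.
- ram_end (a point): Centre of the lower end of the steel ram, 22 mm in diameter, on the axis above the die. At press z = 152 mm while the lever is home; comes down 95 mm over the lever's stroke.
- die_seat (a point): Centre of the floor of the round die recess (47 mm in diameter, 6 mm deep, small chamfer, its rim at press z = 50 mm, floor at 44 mm). Axes as the press.
- lever (a joint): Press lever, rad: 0 = home (up), 1.05 = down at its stop. Sprung towards 0: about 2 N at the handle near home, 12 N at the stop; let go low down, it flies back. At home its arm points to press -x and 35 degrees up; at the stop, 25 degrees below level.
- lever_grip (a point): Middle of the lever's black handle, a round bar 22 mm in diameter that lies level along press y; about 90 mm of it, press y = -119 to -211, is free to grip or push. It moves with the lever on a 160 mm radius; at home it is at press (-131, -165, 327) mm.
- lever_hinge (a point): Point on the lever's hinge axis (which runs along press y), at press (0, -160, 235) mm, fixed. The lever's arm is at press y = -109 mm; the axle ends at y = -122 mm.
- round_blank: Round wooden blank, a disc 44 mm in diameter and 12 mm thick, about 20 g, lying flat on the counter. Origin at the centre of its underside, z up.
- round_blank_center (a point): Middle of the round blank, 6 mm above its underside.
- square_blank: Square wooden blank 44 x 44 x 12 mm lying flat; does not fit the die; to be left alone. Origin at the centre of its underside.
- curry_brush: Black rubber curry brush 120 x 75 x 42 mm lying flat, a bystander. Origin at the centre of its underside.
- feed_bowl: Pink plastic feeding bowl, 160 mm across, 60 mm high, a bystander. Origin at the centre of its underside.
- jar: Tall glass jar with a stainless lid, 100 mm in diameter, 226 mm high, a bystander. Origin at the centre of its underside.
Mind the look-alikes: they are no part of the job. Leave any pink or purple look-alike of the round_blank alone.

How it is judged:
By the outcome, as a careful person would: the job done as asked, in the order asked, and still so for the second after the job is handed in, with the robot touching nothing.
It also fails if it takes over 69 s, if anything falls off the work surface, if the arm or the gripper's body presses on something with over 40 N, if the wrist force passes 120 N, or if a joint passes its speed limit or range.

## Working session

There is one attempt and no reset: what is moved stays moved. The work goes in short steps, Python scripts to look and compute and a shell command to move; the robot and the scene stay as the last step left them, time stands still between calls to the robot, and variables do not carry over. Pictures are saved under pics/ and viewed, at most 12 in all, crops included, and the job is handed in when it is done.

```bash
mkdir -p pics; ls
cat > h.py <<'E'
import numpy as np, cv2
from cell import robot, eyes
def look(n, f):
    c=eyes.calibration(n); p,d=eyes.read_camera(n); cv2.imwrite(f'pics/{f}.png',p); np.savez(f'pics/{f}.npz',p=p,d=d,K=np.array([c['fx'],c['fy'],c['cx'],c['cy']]),T=np.array(c['world_to_cam']))
    return p,d,c
def world(f,u,v,depth=None):
    z=np.load(f'pics/{f}.npz'); fx,fy,cx,cy=z['K']; d=z['d'][int(v),int(u)] if depth is None else depth
    return (np.linalg.inv(z['T'])@[(u-cx)/fx*d,(v-cy)/fy*d,d,1])[:3]
E
python3 - <<'E'
from h import *
for n in ('scene','side','wrist'):
    p,d,c=look(n,n+'0'); print(n,c['fx'],c['cx'],np.round(np.linalg.inv(c['world_to_cam']),3).tolist(),(d>0).mean())
print(robot.observe())
cv2.imwrite('pics/both0.png',cv2.resize(np.vstack([cv2.imread('pics/scene0.png')]),(800,500)))
E
```

```text
pics
scene 435.19645628518106 315.44051934540084 [[-0.451, 0.672, -0.588, 1.241], [0.893, 0.34, -0.296, 0.369], [0.001, -0.658, -0.753, 1.164], [0.0, 0.0, 0.0, 1.0]] 0.99569921875
side 496.30329910361877 312.56092751449523 [[-0.866, -0.349, 0.358, 0.047], [-0.5, 0.611, -0.614, 0.831], [-0.004, -0.711, -0.703, 1.172], [0.0, 0.0, 0.0, 1.0]] 0.99612890625
wrist 309.70691628693146 321.4272201312114 [[0.397, 0.877, 0.271, 0.135], [0.918, -0.379, -0.117, 0.513], [0.0, 0.295, -0.955, 0.384], [0.0, 0.0, 0.0, 1.0]] 0.99580078125
{'time': 0.15, 'qpos': array([ 1.01600326e+00,  3.42576110e-01,  1.52475757e+00,  1.25665865e-05,
        1.27538606e+00, -1.45976962e-01]), 'qvel': array([ 0.00180417,  0.00051931, -0.00281889,  0.00196185,  0.00019534,
        0.0001667 ]), 'joint_efforts': array([ 1.08830751e-03, -4.31469977e+01, -2.44352567e+01,  7.18676881e-02,
        5.37409040e-02, -7.38330664e-05]), 'tool_pos': array([0.20850335, 0.48149118, 0.20771162]), 'tool_rot': array([-3.14047930e+00, -1.75836252e-04,  2.73277279e+00]), 'contact_force': array([0.41753353, 0.84071752, 0.70529441]), 'torque': array([ 0.0048394 , -0.01010932,  0.04243824]), 'grip_force': 0.0, 'opening': 0.0919506405091009}
```

View pics/scene0.png

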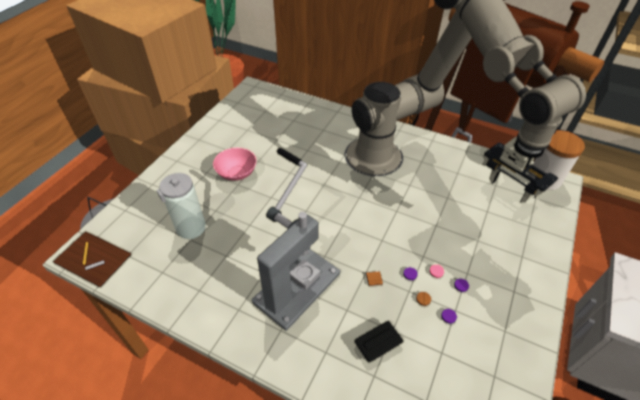

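View pics/side0.png

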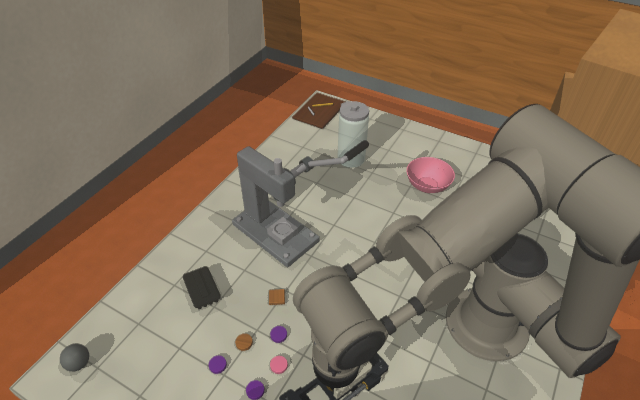

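Scene: the brown round blank is at (424,298), the square one at (374,279), the die at about (303,272), and the handle at (288,156). Side: the blank is at (244,342), the die at (285,228), and the handle at (356,151).

```bash
cat > m.py <<'E'
from h import *
def cloud(f):
    z=np.load(f'pics/{f}.npz'); fx,fy,cx,cy=z['K']; v,u=np.mgrid[:400,:640]; d=z['d']
    P=np.stack([(u-cx)/fx*d,(v-cy)/fy*d,d,np.ones_like(d)],-1)@np.linalg.inv(z['T']).T
    return P[...,:3],z['p'].astype(int)
E
python3 - <<'E'
from m import *
rays=[]
for f,(u,v) in (('scene0',(424,298)),('side0',(244,342))):
    P,p=cloud(f); z=np.load(f'pics/{f}.npz'); b,g,r=p[...,0],p[...,1],p[...,2]
    hs=cv2.cvtColor(p.astype(np.uint8),cv2.COLOR_BGR2HSV)
    m=((hs[...,0]<20)&(hs[...,1]>110)&(P[...,2]<.03)&(P[...,2]>-.02)).astype(np.uint8)
    n,l,s,c=cv2.connectedComponentsWithStats(m)
    k=l[v,u]; print(f,'blank px',c[k],s[k],'cloud',P[l==k].mean(0).round(4),'top z',np.percentile(P[l==k][:,2],[50,90]).round(4))
    mm=(l==k)&(P[...,2]>.007); vv,uu=np.nonzero(mm); e=P[mm]; print(' top centre',((e.max(0)+e.min(0))/2).round(4),(e.max(0)-e.min(0)).round(4))
    q=c[k]; T=np.linalg.inv(z['T']); fx,fy,cx,cy=z['K']; d=T[:3,:3]@[(q[0]-cx)/fx,(q[1]-cy)/fy,1]; rays.append((T[:3,3],d/np.linalg.norm(d)))
    # head top
    near=(np.linalg.norm(P[...,:2]-P[272 if f=='scene0' else 228,303 if f=='scene0' else 285,:2],axis=-1)<.3)
    m=near&(abs(P[...,2]-.275)<.006); q=P[m][:,:2].astype(np.float32); print(' head',m.sum(),cv2.minAreaRect(q))
    m=near&(abs(P[...,2]-.05)<.004)&(np.linalg.norm(P[...,:2]-P[272 if f=='scene0' else 228,303 if f=='scene0' else 285,:2],axis=-1)<.06); q=P[m][:,:2].astype(np.float32); print(' die',m.sum(),cv2.minAreaRect(q))
    m=near&(abs(P[...,2]-.025)<.004); q=P[m][:,:2].astype(np.float32); print(' base',m.sum(),cv2.minAreaRect(q))
    m=(p.max(-1)<60)&(P[...,2]>.28)&(P[...,2]<.37)&(np.linalg.norm(P[...,:2]-P[272 if f=='scene0' else 228,303 if f=='scene0' else 285,:2],axis=-1)<.32)
    q=P[m]; print(' handle',m.sum(),q.mean(0).round(4),q[np.argmin(q[:,1])].round(4) if len(q) else 0,q[np.argmax(q[:,1])].round(4) if len(q) else 0)
A=sum(np.eye(3)-np.outer(d,d) for o,d in rays); B=sum((np.eye(3)-np.outer(d,d))@o for o,d in rays); print('triang',np.linalg.solve(A,B))
E
```

```text
scene0 blank px [423.41216216 298.25675676] [417 292  14  14 148] cloud [0.5264 0.3683 0.011 ] top z [0.0111 0.0141]
 top centre [0.5257 0.3683 0.0129] [0.0441 0.0404 0.0118]
 head 1058 ((0.6505639553070068, 0.002877257764339447), (0.24275393784046173, 0.11860388517379761), 12.871932029724121)
 die 261 ((0.6269598603248596, 0.02297312021255493), (0.06852554529905319, 0.06754610687494278), 75.81568908691406)
 base 1604 ((0.6884167194366455, 0.1208827942609787), (0.3545650541782379, 0.2504812180995941), 75.87875366210938)
 handle 133 [ 0.466  -0.1056  0.334 ] [ 0.4566 -0.145   0.3324] [ 0.4765 -0.0695  0.3345]
side0 blank px [243.41071429 341.75892857] [235 334  17  17 224] cloud [0.523  0.37   0.0132] top z [0.0134 0.0169]
 top centre [0.5234 0.3687 0.0136] [0.0424 0.0416 0.0119]
 head 806 ((0.6607868075370789, -0.029524147510528564), (0.13702328503131866, 0.21188585460186005), 76.47777557373047)
 die 273 ((0.6250013113021851, 0.021641597151756287), (0.06970406323671341, 0.06939802318811417), 76.50724792480469)
 base 1436 ((0.6853436827659607, 0.11588618904352188), (0.35489600896835327, 0.2527053654193878), 75.77519989013672)
 handle 172 [ 0.4551 -0.1042  0.336 ] [ 0.4433 -0.1455  0.3335] [ 0.4691 -0.0664  0.3387]
triang [0.5248957  0.36829765 0.00851964]
```

```bash
python3 -m handwheel '[30,-23,12,0.125,1, 30,-23,12,0.125,1, 30,-23,12,0.125,1, 30,-23,12,0.125,1, 30,-23,12,0.125,1, 30,-23,12,0.125,1, 30,-23,12,0.125,1, 30,-23,12,0.125,1]'; python3 -c "
from h import *; print(robot.observe()['qpos'])"
python3 -m handwheel '[33,22,0,0,1, 33,22,0,0,1, 33,22,0,0,1, 33,22,0,0,1, 33,22,0,0,1, 33,22,0,0,1, 33,22,0,0,1, 33,22,0,0,1]'; python3 -c "
from h import *; print(robot.observe()['qpos'])"
```

```text
time: 0.95
tool_pos: [0.4496, 0.2966, 0.3045]
tool_rot: [3.141, -0.0, -2.545]
contact_force: [-0.1, 1.0, -0.4]
opening: 0.092
grip_force: 0.0
[ 4.40657670e-01  3.13609616e-01  1.30163123e+00  1.94050747e-04
  1.52684222e+00 -1.72642709e+00]
time: 1.75
tool_pos: [0.6692, 0.4445, 0.2829]
tool_rot: [3.141, 0.022, -2.55]
contact_force: [1.6, -0.1, 0.6]
opening: 0.092
grip_force: 0.0
[ 0.48973525  1.03887719  0.03591514  0.00342156  2.04481871 -1.67059235]
```

```bash
cat > s.py <<'E'
from h import *
s=robot.observe(); from scipy.spatial.transform import Rotation as R
M=R.from_euler('xyz',s['tool_rot']).as_matrix(); z=M[:,2]
print('t',round(s['time'],2),'q',s['qpos'].round(3),'p',s['tool_pos'].round(4),'zdir az',np.arctan2(z[1],z[0]).round(3),'tilt deg',np.degrees(np.arccos(-z[2])).round(2),'yax',M[:,1].round(3),'F',s['contact_force'].round(1),'op',round(s['opening'],4),'grip',round(s['grip_force'],1))
E
python3 -m handwheel '[30,20,30,0,1, 30,20,30,0,1, 30,20,30,0,1, 30,20,30,0,1]' >/dev/null; python3 s.py;
python3 -m handwheel '[0,0,50,0,1, 0,0,50,0,1, 0,0,50,0,1, 0,0,50,0,1, 0,0,50,0,1]'>/dev/null; python3 s.py
```

```text
t 2.15 q [ 0.487  0.97   0.036  0.016  1.981 -1.667] p [0.682  0.4532 0.3406] zdir az 0.583 tilt deg 8.89 yax [-0.557  0.83  -0.001] F [ 0.2 -0.6  0.4] op 0.0919 grip 0.0
t 2.65 q [ 0.468  0.733  0.036  0.033  2.127 -1.673] p [0.6021 0.4002 0.5129] zdir az 0.584 tilt deg 14.12 yax [-0.557  0.83  -0.002] F [ 0.3  0.9 -0.4] op 0.0916 grip 0.0
```

```bash
python3 -m handwheel '[42,27,0,0,1, 42,27,0,0,1, 42,27,0,0,1, 42,27,0,0,1, 42,27,0,0,1, 42,27,0,0,1, 42,27,0,0,1, 42,27,0,0,1]' >/dev/null; python3 s.py
```

```text
t 3.45 q [ 0.481  0.98   0.036  0.045  1.673 -1.666] p [0.7683 0.5042 0.3632] zdir az 0.584 tilt deg 26.05 yax [-0.557  0.831 -0.003] F [ 0.5 -0.1  0.7] op 0.0916 grip 0.0
```

```bash
python3 -m handwheel '[32,21,30,0,1, 32,21,30,0,1, 32,21,30,0,1, 32,21,30,0,1, 32,21,30,0,1, 32,21,30,0,1, 32,21,30,0,1, 32,21,30,0,1]' >/dev/null; python3 s.py
```

```text
t 4.25 q [ 0.478  0.934  0.036  0.068  1.467 -1.665] p [0.81   0.5317 0.4447] zdir az 0.583 tilt deg 40.55 yax [-0.555  0.832 -0.005] F [ 0.3  0.2 -0.3] op 0.0917 grip 0.0
```

Run:
```python
from m import *
for f in ('scene0','side0'):
    P,p=cloud(f); hs=cv2.cvtColor(p.astype(np.uint8),cv2.COLOR_BGR2HSV)
    m=((hs[...,1]>90)&(P[...,2]<.025)&(P[...,2]>.006)&(P[...,0]>.3)&(P[...,0]<.8)&(P[...,1]>.1)&(P[...,1]<.6)).astype(np.uint8)
    n,l,s,c=cv2.connectedComponentsWithStats(m)
    a=np.array([np.cos(.583),np.sin(.583)]); b=np.array([-a[1],a[0]])
    for k in range(1,n):
        if s[k,4]>30: e=P[l==k]; o=((e.max(0)+e.min(0))/2); d=o[:2]-[.525,.3685]; print(f,c[k].round(),o.round(3),hs[l==k].mean(0).round(),'along',(d@a).round(3),'across',(d@b).round(3))
```

```text
scene0 [436. 271.] [0.415 0.374 0.011] [172. 112. 229.] along -0.088 across 0.065
scene0 [410. 273.] [0.462 0.305 0.011] [140. 160. 147.] along -0.088 across -0.019
scene0 [374. 278.] [0.529 0.212 0.012] [ 13. 165. 163.] along -0.083 across -0.133
scene0 [461. 285.] [0.431 0.456 0.012] [140. 163. 131.] along -0.03 across 0.125
scene0 [423. 298.] [0.526 0.368 0.012] [ 13. 164. 158.] along 0.0 across -0.001
scene0 [449. 316.] [0.545 0.45  0.012] [140. 164. 146.] along 0.062 across 0.056
side0 [277. 296.] [0.524 0.212 0.013] [ 14. 149. 138.] along -0.087 across -0.13
side0 [278. 334.] [0.458 0.306 0.014] [140. 137. 126.] along -0.09 across -0.016
side0 [243. 341.] [0.524 0.368 0.013] [ 14. 152. 137.] along -0.001 across 0.0
side0 [217. 364.] [0.545 0.45  0.013] [140. 140. 127.] along 0.062 across 0.057
side0 [278. 364.] [0.413 0.376 0.014] [173. 117. 201.] along -0.089 across 0.068
side0 [255. 390.] [0.427 0.458 0.013] [140. 146. 117.] along -0.032 across 0.128
```

```bash
python3 -m handwheel '[-30,-17,-33,0,0.8, -30,-17,-33,0,0.8, -30,-17,-33,0,0.8, -30,-17,-33,0,0.8, -30,-17,-33,0,0.8, -30,-17,-33,0,0.8, -30,-17,-33,0,0.8, -30,-17,-33,0,0.8]' >/dev/null; python3 s.py; python3 -m handwheel '[0,0,0,0,0.8]'>/dev/null; python3 s.py
```

```text
t 5.05 q [ 0.462  0.408  1.599  0.19   0.438 -1.844] p [0.6184 0.4233 0.2288] zdir az 0.585 tilt deg 40.5 yax [-0.557  0.831 -0.004] F [ 0.8  0.9 -0.5] op 0.0736 grip 0.0
t 5.15 q [ 0.462  0.411  1.615  0.189  0.444 -1.843] p [0.6101 0.4197 0.2171] zdir az 0.591 tilt deg 39.11 yax [-0.558  0.83  -0.001] F [-0.7 -0.5 -1.4] op 0.0735 grip 0.0
```

```bash
cat > fk.py <<'E'
import numpy as np
from scipy.optimize import least_squares
D=[([.342576,1.524757,1.275386],[.2085,.48149,.2077]),([.31361,1.30163,1.52684],[.4496,.2966,.3045]),([1.03888,.035915,2.04482],[.6692,.4445,.2829]),([.97,.036,1.981],[.682,.4532,.3406]),([.733,.036,2.127],[.6021,.4002,.5129]),([.98,.036,1.673],[.7683,.5042,.3632]),([.934,.036,1.467],[.81,.5317,.4447]),([.411,1.615,.444],[.6101,.4197,.2171])]
def fk(x,q):
    L1,L2,d,h,a,e,o=x; A,B,C=q[0],q[0]+q[1],sum(q)
    return np.array([a+L1*np.sin(A)+L2*np.sin(B)+e*np.cos(B)+d*np.sin(C),h+L1*np.cos(A)+L2*np.cos(B)-e*np.sin(B)+d*np.cos(C)])
f=lambda x:np.concatenate([fk(x,q)-[np.sqrt(p[0]**2+p[1]**2-x[6]**2),p[2]] for q,p in D]+[[.01*x[4],.01*x[5]]])
S=least_squares(f,[.4,.4,.3,.3,0,0,.08]); x=S.x
if __name__=='__main__':
    print(x.round(4),abs(S.fun).max())
    for nm,P,t in (('pick',(.5225,.3668,.022),40),('pick35',(.5225,.3668,.022),35),('pre',(.5225,.3668,.1),40),('die',(.62,.02,.07),40),('front',(.47,.06,.09),40),('grip',(.459,-.106,.33),0),('griplow',(.42,-.1,.16),0)):
        r=np.sqrt(P[0]**2+P[1]**2-x[6]**2); g=lambda q:np.r_[fk(x,q)-[r,P[2]],sum(q)-np.pi+np.radians(t)]
        s=least_squares(g,[.6,1.6,.5]); print(nm,s.x.round(3),s.cost)
E
python3 fk.py
```

```text
[0.504  0.3782 0.3404 0.2278 0.0052 0.0453 0.0514] 0.0008649522080724781
pick [ 0.605  2.081 -0.243] 4.193658621693665e-20
pick35 [ 0.586  2.011 -0.066] 1.643458546074049e-23
pre [ 0.435  2.035 -0.026] 4.9524225791774457e-26
die [ 0.478  2.104 -0.138] 1.4443865046260616e-22
front [ 0.266  2.451 -0.274] 2.0485731585259266e-18
grip [0.172 1.422 1.548] 7.944298351208409e-18
griplow [0.224 1.84  1.078] 2.2429229909798087e-27
```

```bash
python3 -m handwheel '[33,19,34,0,0.8, 33,19,34,0,0.8, 33,19,34,0,0.8, 33,19,34,0,0.8, 33,19,34,0,0.8, 33,19,34,0,0.8, 33,19,34,0,0.8, 33,19,34,0,0.8]' >/dev/null; python3 s.py; python3 -m handwheel '[32,21,30,0,0.8, 32,21,30,0,0.8, 32,21,30,0,0.8, 32,21,30,0,0.8, 32,21,30,0,0.8]'>/dev/null; python3 s.py
```

```text
t 5.95 q [ 0.476  0.947  0.035  0.076  1.426 -1.669] p [0.8218 0.5384 0.441 ] zdir az 0.588 tilt deg 42.19 yax [-0.558  0.83  -0.003] F [44.8 26.2 70.8] op 0.0734 grip 0.0
t 6.45 q [ 0.476  0.929  0.036  0.09   1.279 -1.672] p [0.8459 0.555  0.4953] zdir az 0.586 tilt deg 51.66 yax [-0.557  0.831 -0.005] F [ 0.8 -0.5 -1. ] op 0.0735 grip 0.0
```

```bash
python3 -m handwheel '[-20,-12,-15,0.1,0.8, -25,-15,-25,0.1,0.8, -25,-15,-25,0.1,0.8, -25,-15,-25,0.1,0.8, -25,-15,-25,0.1,0.8, -25,-15,-25,0.1,0.8, -25,-15,-25,0.1,0.8, -20,-10,-15,0,0.8]' >/dev/null; python3 s.py; python3 -m handwheel '[0,0,0,0,0.8]'>/dev/null; python3 s.py
```

```text
t 7.25 q [ 0.214  0.528  1.249  0.895  1.007 -2.958] p [0.6761 0.4524 0.3263] zdir az 1.223 tilt deg 51.2 yax [-0.943  0.331 -0.013] F [0.6 0.5 0.1] op 0.0731 grip 0.0
t 7.35 q [ 0.216  0.526  1.254  0.893  1.006 -2.954] p [0.6734 0.4531 0.3249] zdir az 1.226 tilt deg 51.02 yax [-0.943  0.332 -0.008] F [ 0.1 -0.  -0.8] op 0.0736 grip 0.0
```

Run:
```python
from fk import *
for z in (.1,.2,.3):
  for r in (.3,.35,.4,.45,.5,.55,.6):
    R=np.sqrt(r*r-x[6]**2); s=least_squares(lambda q:np.r_[fk(x,[q[0],q[1],.28])-[R,z]],[.3,2.2],bounds=([-.77,.04],[2.02,2.7]))
    print(z,r,s.x.round(2),'tilt',np.degrees(np.pi-s.x.sum()-.28).round(1),s.cost<1e-8)
```

```text
0.1 0.3 [-0.12  2.56] tilt 24.2 True
0.1 0.35 [-0.    2.45] tilt 23.6 True
0.1 0.4 [0.09 2.35] tilt 24.0 True
0.1 0.45 [0.17 2.26] tilt 24.8 True
0.1 0.5 [0.25 2.16] tilt 26.1 True
0.1 0.55 [0.32 2.06] tilt 27.6 True
0.1 0.6 [0.38 1.97] tilt 29.3 True
0.2 0.3 [-0.55  2.62] tilt 45.7 True
0.2 0.35 [-0.36  2.5 ] tilt 41.0 True
0.2 0.4 [-0.21  2.39] tilt 38.7 True
0.2 0.45 [-0.09  2.29] tilt 37.7 True
0.2 0.5 [0.02 2.19] tilt 37.4 True
0.2 0.55 [0.11 2.09] tilt 37.8 True
0.2 0.6 [0.2  1.99] tilt 38.6 True
0.3 0.3 [-0.77  2.57] tilt 60.8 False
0.3 0.35 [-0.62  2.49] tilt 57.2 True
0.3 0.4 [-0.45  2.38] tilt 53.0 True
0.3 0.45 [-0.3   2.28] tilt 50.4 True
0.3 0.5 [-0.18  2.18] tilt 49.0 True
0.3 0.55 [-0.07  2.08] tilt 48.3 True
0.3 0.6 [0.03 1.98] tilt 48.3 True
```

```bash
python3 -m handwheel '[-10,-5,-10,-0.13,0.8, -20,-14,-18,-0.13,0.8, -28,-19,-22,-0.13,0.8, -28,-19,-22,-0.13,0.8, -28,-19,-22,-0.13,0.8, -28,-19,-22,0,0.8, -28,-19,-22,0,0.8, -28,-19,-22,0,0.8]' >/dev/null; python3 s.py; python3 -m handwheel '[-25,-16,-20,0,0.8, -25,-16,-20,0,0.8, -15,-10,-20,0,0.8, 0,0,-10,0,0.8]'>/dev/null; python3 s.py
```

```text
t 8.15 q [ 0.27   0.144  2.129  1.325  0.286 -3.101] p [0.4986 0.3132 0.217 ] zdir az 0.649 tilt deg 47.78 yax [-0.579  0.815  0.034] F [ 0.1 -0.3  0.2] op 0.0733 grip 0.0
t 8.55 q [ 0.246  0.059  2.274  1.296  0.282 -3.104] p [0.4334 0.2803 0.1908] zdir az 0.64 tilt deg 44.11 yax [-0.572  0.819  0.03 ] F [ 2.9 -2.3 -0.7] op 0.0731 grip 0.0
```

```bash
python3 -m handwheel '[30,20,15,-0.05,0.8, 30,20,15,-0.05,0.8, 30,20,15,-0.05,0.8, 30,20,15,0,0.8, 30,20,15,0,0.8, 30,20,15,0,0.8, 30,20,0,0,0.8, 0,0,0,0,0.8]' >/dev/null; python3 s.py
```

```text
t 9.35 q [ 0.402  0.307  1.678  0.334  0.432 -1.953] p [0.6034 0.3901 0.2656] zdir az 0.604 tilt deg 43.34 yax [-0.524  0.85   0.049] F [ 0.  -0.3 -0.6] op 0.0734 grip 0.0
```

```bash
python3 -m handwheel '[0,0,0,-0.1,0.8, 0,0,0,-0.1,0.8, -10,-7,-30,0,0.8, -10,-7,-30,0,0.8, -10,-7,-30,0,0.8, -10,-7,-30,0,0.8, -10,-7,-30,0,0.8]' >/dev/null; python3 s.py
```

```text
t 10.05 q [ 0.445  0.372  1.842  0.067  0.282 -1.583] p [0.5626 0.3599 0.1613] zdir az 0.476 tilt deg 37.06 yax [-0.403  0.914  0.046] F [ 0.7 -0.6  0.6] op 0.0735 grip 0.0
```

```bash
python3 -m handwheel '[-20,-14,-20,0,0.8, -20,-14,-20,0,0.8, -20,-14,-20,0,0.8, -20,-14,-20,0,0.8, -20,-14,-20,0,0.8, -20,-14,-20,0,0.8]' >/dev/null; python3 s.py
```

```text
t 10.65 q [ 0.346  0.262  2.098  0.32   0.282 -1.917] p [0.463  0.2794 0.1176] zdir az 0.523 tilt deg 29.79 yax [-0.409  0.911  0.058] F [ 0.4 -0.6 -0.3] op 0.0735 grip 0.0
```

```bash
python3 -m handwheel '[-5,-3,-12,-0.1,0.8, -5,-3,-12,-0.1,0.8, -5,-3,-12,-0.05,0.8, 0,0,-12,0,0.8, 0,0,-10,0,0.8]' >/dev/null; python3 s.py
```

```text
t 11.15 q [ 0.428  0.309  2.083 -0.13   0.283 -1.266] p [0.4561 0.2788 0.0956] zdir az 0.348 tilt deg 26.97 yax [-0.249  0.967  0.049] F [ 0.1  0.2 -0.4] op 0.0733 grip 0.0
```

```bash
python3 -m handwheel '[15,10,35,0,0.8, 15,10,35,0,0.8, 15,10,35,-0.1,0.8, 15,10,35,-0.14,0.8, 15,10,35,-0.14,0.8, 15,10,20,-0.14,0.8, 10,6,0,-0.14,0.8, 0,0,0,-0.14,0.8]' >/dev/null; python3 s.py;  python3 -m handwheel '[0,0,0,-0.15,0.8, 0,0,0,-0.15,0.8, 0,0,0,-0.15,0.8, 0,0,0,-0.15,0.8, 0,0,0,-0.15,0.8, 0,0,0,-0.15,0.8, 0,0,0,-0.15,0.8, 0,0,0,-0.15,0.8]' >/dev/null; python3 s.py
```

```text
t 11.95 q [ 0.646  0.432  1.259 -0.437  1.255 -0.263] p [0.5563 0.3457 0.2906] zdir az -0.453 tilt deg 26.85 yax [0.525 0.85  0.05 ] F [ 0.8  0.2 -0. ] op 0.0733 grip 0.0
t 12.75 q [ 0.616  0.819  0.576 -0.393  2.033  0.681] p [0.5554 0.3451 0.2893] zdir az -1.663 tilt deg 26.81 yax [ 0.983 -0.18   0.045] F [-0.5 -0.6  0.4] op 0.0732 grip 0.0
```

```bash
python3 -m handwheel '[0,0,0,-0.15,0.8, 0,0,0,-0.15,0.8, 0,0,0,-0.15,0.8, 0,0,0,-0.15,0.8, 0,0,0,-0.15,0.8, 0,0,0,-0.15,0.8, 15,9,5,0,0.8, 20,12,10,0,0.8]' >/dev/null; python3 s.py;  python3 -m handwheel '[25,15,20,0,0.8, 25,15,20,0,0.8, 30,18,20,0,0.8, 30,18,20,0,0.8, 30,18,20,0,0.8, 30,18,20,0,0.8, 30,18,20,0,0.8, 30,18,20,0,0.8]' >/dev/null; python3 s.py
```

```text
t 13.55 q [ 0.463  1.076  0.039 -0.085  2.479  1.496] p [0.5637 0.3473 0.2866] zdir az -2.559 tilt deg 26.16 yax [ 0.473 -0.88   0.044] F [ 1.   0.7 -0.7] op 0.0735 grip 0.0
t 14.35 q [ 0.458  1.007  0.037 -0.066  2.386  1.505] p [0.5861 0.3569 0.3218] zdir az -2.526 tilt deg 16.78 yax [ 0.468 -0.883  0.039] F [-0.1  0.2 -0.3] op 0.0739 grip 0.0
```

```bash
for i in 1; do python3 -m handwheel '[40,22,18,0,0.8, 40,22,18,0,0.8, 40,22,18,0,0.8, 40,22,18,0,0.8, 40,22,18,0,0.8, 40,22,18,0,0.8, 40,22,18,0,0.8, 40,22,18,0,0.8]' >/dev/null; done; python3 s.py;  python3 -m handwheel '[38,21,25,0,0.8, 38,21,25,0,0.8, 38,21,25,0,0.8, 38,21,25,0,0.8, 38,21,25,0,0.8, 38,21,25,0,0.8, 38,21,25,0,0.8, 38,21,25,0,0.8]' >/dev/null; python3 s.py
```

```text
t 15.15 q [ 0.44   1.012  0.037 -0.038  2.16   1.506] p [0.6585 0.3826 0.3045] zdir az -2.264 tilt deg 4.28 yax [ 0.466 -0.884  0.029] F [ 1.4 -0.8 -0.1] op 0.0732 grip 0.0
t 15.95 q [ 0.427  0.97   0.037 -0.011  1.953  1.506] p [0.7197 0.4078 0.3413] zdir az 0.371 tilt deg 10.39 yax [ 0.467 -0.884  0.021] F [-0.3 -0.1  0.3] op 0.0736 grip 0.0
```

```bash
python3 -m handwheel '[36,19,28,0,0.8, 36,19,28,0,0.8, 36,19,28,0,0.8, 36,19,28,0,0.8, 36,19,28,0,0.8, 36,19,28,0,0.8, 36,19,28,0,0.8, 36,19,28,0,0.8]' >/dev/null; python3 s.py;  python3 -m handwheel '[36,19,28,0,0.8, 36,19,28,0,0.8, 36,19,28,0,0.8, 36,19,28,0,0.8, 36,19,28,0,0.8, 36,19,28,0,0.8, 36,19,28,0,0.8, 36,19,28,0,0.8]' >/dev/null; python3 s.py
```

```text
t 16.75 q [0.411 0.928 0.037 0.018 1.738 1.498] p [0.7798 0.4295 0.3995] zdir az 0.452 tilt deg 25.13 yax [ 0.468 -0.884  0.016] F [-0.4  0.4 -1.3] op 0.0733 grip 0.0
t 17.55 q [0.401 0.917 0.037 0.046 1.488 1.491] p [0.8435 0.4568 0.4551] zdir az 0.471 tilt deg 40.15 yax [ 0.469 -0.883  0.014] F [-0.2 -1.  -0.4] op 0.0731 grip 0.0
```

```bash
python3 -m handwheel '[36,19,28,0,0.8, 36,19,28,0,0.8, 36,19,28,0,0.8, 36,19,28,0,0.8, 36,19,28,0,0.8, 36,19,28,0,0.8, 36,19,28,0,0.8]' >/dev/null; python3 s.py;  python3 -m handwheel '[-20,-10,-15,0.1,0.8, -25,-10,-25,0.1,0.8, -25,-10,-25,0.1,0.8, -30,-10,-25,0.1,0.8, -30,-10,-25,0.1,0.8, -30,-10,-30,0.1,0.8, -30,-10,-30,0.1,0.8, -30,-10,-30,0,0.8]' >/dev/null; python3 s.py
```

```text
t 18.25 q [0.395 0.925 0.037 0.069 1.256 1.482] p [0.8947 0.48   0.5037] zdir az 0.478 tilt deg 53.04 yax [ 0.469 -0.883  0.014] F [ 0.3  0.6 -1.2] op 0.0735 grip 0.0
t 19.05 q [0.152 0.501 1.359 0.967 0.92  0.106] p [0.6922 0.4067 0.3103] zdir az 1.119 tilt deg 52.74 yax [ 0.906 -0.423  0.019] F [ 1.2  0.1 -1.5] op 0.0734 grip 0.0
```

```bash
python3 -m handwheel '[-27,-7,-27,0,0.8, -27,-7,-27,0,0.8, -27,-7,-27,0,0.8, -27,-7,-27,0,0.8, -27,-7,-27,0,0.8, -27,-7,-27,0,0.8, -20,0,-10,0,0.8, 0,0,0,-0.1,0.8]' >/dev/null; python3 s.py;  python3 -m handwheel '[0,0,0,-0.13,0.8, 0,0,0,-0.13,0.8, 0,0,0,-0.13,0.8, 0,0,0,-0.1,0.8]' >/dev/null; python3 s.py
```

```text
t 19.85 q [ 0.163  0.431  2.115  1.717  0.651 -0.816] p [0.5084 0.3652 0.1373] zdir az 1.019 tilt deg 52.47 yax [ 0.858 -0.514  0.016] F [1.  0.8 1.1] op 0.0734 grip 0.0
t 20.25 q [ 0.391  0.392  2.193  2.603  0.413 -1.256] p [0.5139 0.3692 0.1434] zdir az 0.65 tilt deg 53.44 yax [ 0.619 -0.785  0.024] F [1.7 0.2 0.5] op 0.0736 grip 0.0
```

```bash
python3 -m handwheel '[3,-1,-20,0,0.8, 2,-1,-30,0,0.8, 2,-1,-25,0,0.8, 0,0,-15,0,0.8, 0,0,0,0,0.8]' >/dev/null; python3 s.py
python3 - <<'E'
from h import *
look('side','side1')
p=cv2.imread('pics/side1.png'); cv2.imwrite('pics/side1c.png',cv2.resize(p[220:400,130:430],None,fx=2.5,fy=2.5))
E
```

```text
t 20.75 q [ 0.373  0.636  2.231  2.775  0.668 -1.477] p [0.5205 0.3658 0.0508] zdir az 0.653 tilt deg 53.23 yax [ 0.621 -0.783  0.023] F [-0.3  0.3  0.4] op 0.0736 grip 0.0
```

View pics/side1c.png

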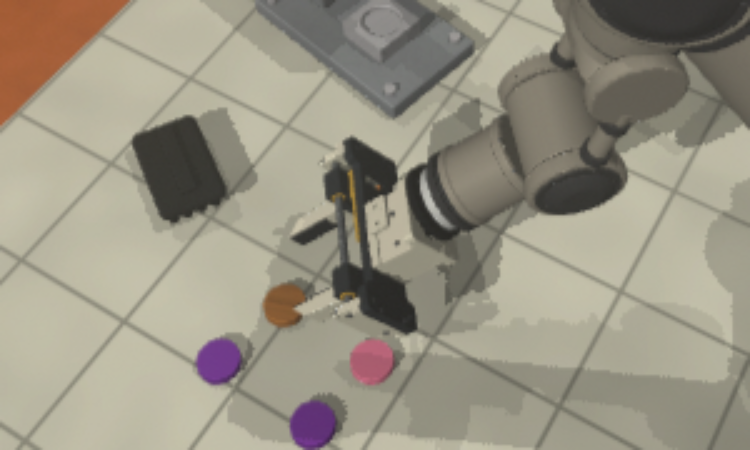

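```bash
python3 -m handwheel '[1,0,-15,0,0.8, 0,0,-14,0,0.8, 0,0,0,0,0.8, 0,0,0,0,0.4, 0,0,0,0,0.4, 0,0,0,0,0.4, 0,0,0,0,0.4]' 15 ; python3 s.py
```

```text
time: 21.5
tool_pos: [0.5226, 0.3666, 0.0253]
tool_rot: [3.101, -0.935, 0.703]
contact_force: [0.2, -0.5, 0.2]
opening: 0.0459
grip_force: 0.0
t 21.5 q [ 0.372  0.711  2.231  2.806  0.746 -1.52 ] p [0.5226 0.3666 0.0253] zdir az 0.653 tilt deg 53.58 yax [ 0.621 -0.783  0.024] F [ 0.2 -0.5  0.2] op 0.0459 grip 0.0
```

```bash
python3 -m handwheel '[0,0,-4,0,0.5, 0,0,0,0,0.4, 0,0,0,0,0.4, 0,0,0,0,0.4]' 15 ; python3 s.py
python3 - <<'E'
from h import *
look('wrist','w1')
E
```

```text
time: 21.9
tool_pos: [0.5223, 0.3665, 0.0203]
tool_rot: [3.102, -0.933, 0.703]
contact_force: [-0.3, 0.0, 0.3]
opening: 0.0364
grip_force: 0.0
t 21.9 q [ 0.372  0.724  2.232  2.81   0.756 -1.525] p [0.5223 0.3665 0.0203] zdir az 0.653 tilt deg 53.51 yax [ 0.621 -0.783  0.024] F [-0.3  0.   0.3] op 0.0364 grip 0.0
```

View pics/w1.png

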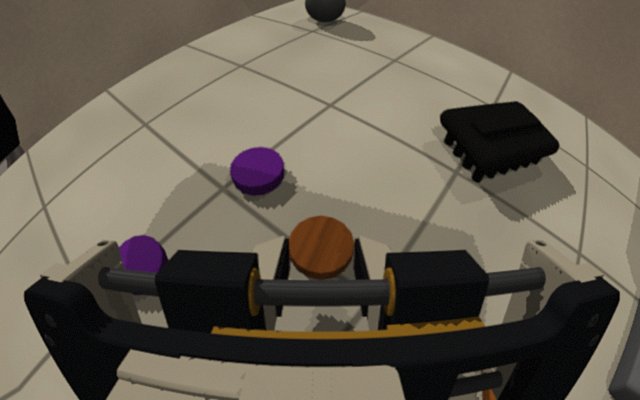

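The blank (321,247) has been squeezed forward, just ahead of the fingers at (275–365,270). I'll open them, measure again and regrip.

```bash
python3 -m handwheel '[-6,-5,8,0,0.8, -6,-5,4,0,0.8, 0,0,0,0,0.8, 0,0,0,0,0.8]' 15 >/dev/null
cat > blank.py <<'E'
from m import *
def blank(f,zlo=.006,zhi=.03,lim=(.45,.65,.3,.45)):
    P,p=cloud(f); hs=cv2.cvtColor(p.astype(np.uint8),cv2.COLOR_BGR2HSV)
    m=(hs[...,0]<22)&(hs[...,1]>110)&(P[...,2]<zhi)&(P[...,2]>zlo)&(P[...,0]>lim[0])&(P[...,0]<lim[1])&(P[...,1]>lim[2])&(P[...,1]<lim[3])
    n,l,s,c=cv2.connectedComponentsWithStats(m.astype(np.uint8)); k=1+s[1:,4].argmax(); e=P[l==k]
    return ((e.max(0)+e.min(0))/2).round(4),(e.max(0)-e.min(0)).round(4),e.mean(0).round(4),s[k,4],np.median(e[:,2])
if __name__=='__main__':
    for n in ('side','scene'): look(n,n+'2'); print(n,blank(n+'2'))
    z=np.load('pics/w1.npz'); p=z['p']; hs=cv2.cvtColor(p,cv2.COLOR_BGR2HSV); T=np.linalg.inv(z['T']); fx,fy,cx,cy=z['K']
    m=((hs[...,0]<16)&(hs[...,1]>120)).astype(np.uint8); m[:210]=0; m[282:]=0; m[:,:285]=0; m[:,360:]=0; v,u=np.nonzero(m)
    a,b=(u-cx)/fx,(v-cy)/fy; th=np.hypot(a,b); d=z['d'][v,u]; k=np.tan(th)/th; X=np.c_[a*k*d,b*k*d,d,np.ones(len(d))]@T.T
    X=X[(X[:,2]>.008)&(X[:,2]<.03)]; print('wrist',((X.max(0)+X.min(0))/2).round(4),(X.max(0)-X.min(0)).round(4),len(X))
    exec(open('s.py').read())
E
python3 blank.py
```

```text
side (array([0.5242, 0.3682, 0.0129]), array([0.0413, 0.0441, 0.0138]), array([0.5233, 0.3698, 0.0136]), np.int32(216), np.float64(0.013867005022035639))
scene (array([0.5256, 0.3683, 0.0115]), array([0.0426, 0.0405, 0.0106]), array([0.5261, 0.3684, 0.0109]), np.int32(143), np.float64(0.010834426062214852))
wrist [0.524  0.3675 0.0111 1.    ] [0.0432 0.0427 0.0061 0.    ] 3062
t 22.45 q [ 0.358  0.687  2.273  2.795  0.761 -1.524] p [0.5106 0.3565 0.0326] zdir az 0.653 tilt deg 53.55 yax [ 0.621 -0.783  0.024] F [-0.1  0.1 -0.2] op 0.0713 grip 0.0
```

Run:
```python
from h import *
from scipy.spatial.transform import Rotation as R
z=np.load('pics/w1.npz'); T=np.linalg.inv(z['T']); fx,fy,cx,cy=z['K']; v,u=np.mgrid[225:310,255:385]; v=v.ravel();u=u.ravel()
a,b=(u-cx)/fx,(v-cy)/fy; th=np.hypot(a,b); d=z['d'][v,u]; k=np.tan(th)/th; X=(np.c_[a*k*d,b*k*d,d,np.ones(len(d))]@T.T)[:,:3]
M=R.from_euler('xyz',[3.102,-.933,.703]).as_matrix(); Y=(X-[.5223,.3665,.0203])@M*1000
for v0 in range(232,300,6):
    print(v0,[tuple(Y[(v==v0)&(u==q)][0].round(0).astype(int).tolist())+(int(X[(v==v0)&(u==q)][0][2]*1000),) for q in (262,272,280,286,350,356,362,370,378)])
```

```text
232 [(-6, -42, 25, 0), (-6, -35, 24, 0), (-6, -29, 26, 0), (-6, -25, 25, 0), (-1, 20, 14, 11), (-6, 25, 26, 0), (-6, 29, 26, 0), (-7, 35, 27, 0), (-7, 41, 27, 0)]
238 [(-9, -42, 21, 0), (-9, -35, 22, 0), (11, -22, -22, 41), (-9, -24, 21, 0), (-3, 19, 9, 12), (-10, 25, 23, 0), (10, 23, -21, 41), (-10, 35, 24, -1), (-10, 41, 23, 0)]
244 [(11, -31, -30, 45), (10, -26, -28, 44), (10, -21, -29, 45), (9, -19, -26, 42), (-6, 19, 5, 13), (9, 19, -26, 43), (10, 22, -29, 46), (10, 26, -28, 45), (11, 30, -30, 47)]
250 [(11, -30, -37, 50), (11, -24, -37, 50), (11, -20, -37, 50), (9, -18, -33, 46), (-9, 19, 3, 11), (6, 19, -27, 41), (9, 21, -35, 48), (10, 25, -36, 50), (11, 29, -38, 51)]
256 [(11, -28, -44, 54), (11, -23, -44, 54), (9, -20, -40, 50), (5, -18, -33, 43), (-12, 19, 0, 11), (3, 19, -29, 40), (9, 21, -41, 52), (11, 24, -44, 55), (10, 28, -43, 54)]
262 [(11, -27, -50, 57), (11, -23, -50, 57), (9, -19, -47, 55), (3, -18, -35, 42), (-19, 19, 5, 2), (0, 19, -30, 38), (9, 20, -48, 56), (11, 23, -51, 60), (11, 27, -50, 59)]
268 [(11, -26, -56, 61), (11, -22, -56, 62), (9, -18, -53, 59), (0,
[... 360 characters left out ...]
, -97, 101), (30, 9, -97, 102), (30, 11, -96, 101), (30, 13, -97, 102), (30, 15, -96, 101), (31, 18, -98, 103)]
286 [(29, -17, -99, 102), (30, -14, -100, 103), (30, -11, -101, 104), (30, -10, -100, 103), (30, 9, -99, 103), (30, 11, -100, 103), (30, 13, -100, 104), (30, 15, -100, 104), (30, 17, -100, 104)]
292 [(29, -17, -102, 103), (29, -14, -102, 103), (29, -11, -102, 104), (29, -10, -102, 104), (29, 9, -102, 104), (29, 11, -102, 104), (29, 12, -102, 104), (28, 15, -101, 103), (29, 17, -102, 104)]
298 [(27, -17, -102, 102), (27, -14, -101, 101), (27, -12, -102, 102), (27, -10, -102, 102), (27, 9, -101, 102), (27, 11, -101, 102), (27, 13, -102, 102), (27, 15, -102, 103), (28, 17, -103, 104)]
```

Run:
```python
from m import *
from scipy.spatial.transform import Rotation as R
def tool(f,rot,pos,fish):
    z=np.load(f'pics/{f}.npz'); 
    if fish:
        T=np.linalg.inv(z['T']); fx,fy,cx,cy=z['K']; v,u=np.mgrid[:400,:640]; a,b=(u-cx)/fx,(v-cy)/fy; th=np.hypot(a,b)+1e-9; d=z['d']; k=np.tan(th)/th
        X=(np.stack([a*k*d,b*k*d,d,np.ones_like(d)],-1)@T.T)[...,:3]
    else: X=cloud(f)[0]
    return X,(X-pos)@R.from_euler('xyz',rot).as_matrix()*1000
X,Y=tool('wrist0',[-3.14048,-.000176,2.73277],[.2085,.48149,.2077],1)
m=(X[...,2]>.1)&(abs(Y[...,1])<75)&(abs(Y[...,0])<40)
for lo in range(-110,30,8):
    q=Y[m&(Y[...,2]>=lo)&(Y[...,2]<lo+8)]; 
    if len(q): print('wrist0 z',lo,len(q),'x',q[:,0].min().round(),q[:,0].max().round(),'|y|',abs(q[:,1]).min().round(),abs(q[:,1]).max().round())
X,Y=tool('side1',[3.101,-.935,.703],[.5205,.3658,.0508],0)
m=(X[...,2]>.02)&(abs(Y[...,1])<100)&(abs(Y[...,0])<40)
for lo in range(-110,30,8):
    q=Y[m&(Y[...,2]>=lo)&(Y[...,2]<lo+8)]; 
    if len(q): print('side1 z',lo,len(q),'x',q[:,0].min().round(),q[:,0].max().round(),'y',q[:,1].min().round(),q[:,1].max().round())
```

```text
wrist0 z -110 10346 x -29.0 37.0 |y| 0.0 75.0
wrist0 z -102 10299 x -30.0 37.0 |y| 0.0 75.0
wrist0 z -94 1825 x -34.0 37.0 |y| 46.0 75.0
wrist0 z -86 527 x -10.0 13.0 |y| 47.0 50.0
wrist0 z -78 419 x -11.0 7.0 |y| 47.0 50.0
wrist0 z -70 477 x -12.0 12.0 |y| 45.0 62.0
wrist0 z -62 725 x -10.0 12.0 |y| 45.0 65.0
wrist0 z -54 704 x -0.0 12.0 |y| 45.0 64.0
wrist0 z -46 683 x -4.0 12.0 |y| 45.0 64.0
wrist0 z -38 666 x -9.0 12.0 |y| 45.0 63.0
wrist0 z -30 498 x -10.0 12.0 |y| 45.0 61.0
wrist0 z -22 162 x -10.0 11.0 |y| 45.0 54.0
side1 z -110 247 x -33.0 40.0 y -91.0 95.0
side1 z -102 210 x -33.0 40.0 y -88.0 88.0
side1 z -94 109 x -32.0 40.0 y -88.0 87.0
side1 z -86 15 x -33.0 35.0 y -84.0 82.0
side1 z -78 28 x 0.0 16.0 y -56.0 56.0
side1 z -70 54 x -7.0 16.0 y -55.0 57.0
side1 z -62 60 x -6.0 15.0 y -55.0 56.0
side1 z -54 51 x -6.0 16.0 y -55.0 56.0
side1 z -46 60 x -10.0 17.0 y -54.0 54.0
side1 z -38 49 x -9.0 15.0 y -54.0 54.0
side1 z -30 30 x -7.0 15.0 y -48.0 50.0
side1 z -22 8 x -4.0 10.0 y -36.0 43.0
side1 z 18 1 x -22.0 -22.0 y -11.0 -11.0
side1 z 26 1 x -15.0 -15.0 y -17.0 -17.0
```

Run:
```python
from m import *
from scipy.spatial.transform import Rotation as R
z=np.load('pics/wrist0.npz'); T=np.linalg.inv(z['T']); fx,fy,cx,cy=z['K']; v,u=np.mgrid[:400,:640]; a,b=(u-cx)/fx,(v-cy)/fy; th=np.hypot(a,b)+1e-9; d=z['d']; k=np.tan(th)/th
X=(np.stack([a*k*d,b*k*d,d,np.ones_like(d)],-1)@T.T)[...,:3]; Y=(X-[.2085,.48149,.2077])@R.from_euler('xyz',[-3.14048,-.000176,2.73277]).as_matrix()*1000
m=(X[...,2]>.1)&(abs(Y[...,1])<75)&(abs(Y[...,0])<14)&(Y[...,2]>-30)
print(np.percentile(Y[m][:,2],[50,90,97,100])); 
for lo in range(-30,-10,2):
    q=Y[m&(Y[...,2]>=lo)&(Y[...,2]<lo+2)]; 
    if len(q): print(lo,len(q),q[:,0].min().round(1),q[:,0].max().round(1),abs(q[:,1]).min().round(1),abs(q[:,1]).max().round(1))
m=(X[...,2]>.1)&(abs(Y[...,1])<30)&(abs(Y[...,0])<30)&(Y[...,2]>-110); print('palm front z',np.percentile(Y[m][:,2],[50,98]))
print(np.linalg.norm(X[...,:2]-[.2085,.4815],axis=-1).min())
```

```text
[-25.16137609 -20.05639775 -18.78854465 -17.41816591]
-30 150 -9.8 11.4 44.9 61.4
-28 131 -9.5 11.3 44.7 60.4
-26 116 -9.8 11.6 44.9 57.5
-24 101 -9.8 11.2 44.7 55.5
-22 98 -9.5 11.1 44.6 53.9
-20 58 -6.6 10.9 44.9 52.9
-18 6 -1.0 8.1 45.7 46.9
palm front z [-101.05832749  -97.90794588]
0.00031210993664547063
```

```bash
python3 -m handwheel '[16,12,-8,0,0.8, 15,12,-12,0,0.8, 0,0,-8,0,0.8, 0,0,0,0,0.8, 0,0,0,0,0.8]' 15 >/dev/null; python3 s.py
```

```text
t 22.95 q [ 0.388  0.772  2.169  2.823  0.74  -1.522] p [0.5403 0.38   0.0037] zdir az 0.654 tilt deg 53.41 yax [ 0.621 -0.783  0.023] F [ 0.4 -0.5  0.8] op 0.0734 grip 0.0
```

```bash
python3 -m handwheel '[1.5,1.5,-1.5,0,0.6, 0,0,0,0,0.3, 0,0,0,0,0.3, 0,0,0,0,0.3, 0,0,0,0,0.3, 0,0,0,0,0.3, 0,0,0,0,0.3]' 15 >/dev/null; python3 s.py
```

```text
t 23.65 q [ 0.39   0.776  2.162  2.826  0.739 -1.522] p [0.5428 0.382  0.0031] zdir az 0.653 tilt deg 53.54 yax [ 0.621 -0.783  0.024] F [-0.9 -0.6  1.7] op 0.0426 grip 15.0
```

```bash
python3 -m handwheel '[0,0,8,0,0.3, 0,0,20,0,0.3, 0,0,30,0,0.3, 0,0,30,0,0.3, 0,0,10,0,0.3, 0,0,0,0,0.3]' >/dev/null; python3 s.py
python3 - <<'E'
from h import *
look('wrist','w3'); p=cv2.imread('pics/w3.png'); cv2.imwrite('pics/w3c.png',cv2.resize(p[180:330,220:420],None,fx=3,fy=3))
E
```

```text
t 24.25 q [ 0.39   0.524  2.142  2.681  0.489 -1.346] p [0.5434 0.3823 0.1032] zdir az 0.653 tilt deg 53.72 yax [ 0.621 -0.783  0.025] F [-0.8  1.  -0.5] op 0.0429 grip 15.0
```

View pics/w3c.png

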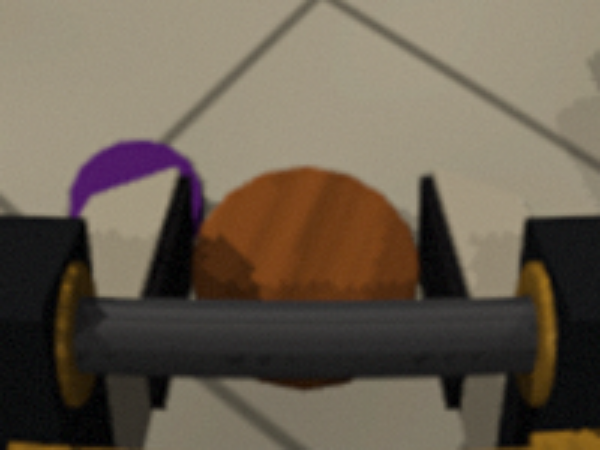

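The disc is held between the pads: crop (308,275), about (323,272) in the full frame. Next I'll measure its tilt and centre in the hand, and the die more precisely.

```bash
cat > held.py <<'E'
from m import *
from scipy.spatial.transform import Rotation as R
def wcloud(f):
    z=np.load(f'pics/{f}.npz'); T=np.linalg.inv(z['T']); fx,fy,cx,cy=z['K']; v,u=np.mgrid[:400,:640]; a,b=(u-cx)/fx,(v-cy)/fy; th=np.hypot(a,b)+1e-9; d=z['d']; k=np.tan(th)/th
    return (np.stack([a*k*d,b*k*d,d,np.ones_like(d)],-1)@T.T)[...,:3],z['p']
def held(f):
    X,p=wcloud(f); hs=cv2.cvtColor(p,cv2.COLOR_BGR2HSV); m=(hs[...,0]<16)&(hs[...,1]>120); m[:,:280]=0;m[:,365:]=0;m[:225]=0;m[310:]=0
    Q=X[m]; top=np.median(Q[:,2]); Q=Q[abs(Q[:,2]-top)<.012]
    for _ in range(4):
        c=Q.mean(0); n=np.linalg.svd(Q-c)[2][2]; n*=np.sign(n[2]); r=(Q-c)@n; Q=Q[abs(r)<.0025]
    # circle fit on the outline
    h=cv2.convexHull((Q[:,:2]*1e4).astype(np.float32))[:,0]/1e4
    # fit with known radius 22 mm
    from scipy.optimize import least_squares
    s=least_squares(lambda c:np.hypot(*(h-c).T)-.022,Q[:,:2].mean(0),loss='soft_l1',f_scale=.001)
    return s.x,n,c,len(Q),abs(s.fun).mean(),(Q.max(0)-Q.min(0))
if __name__=='__main__':
    c,n,m,k,e,ex=held('w3'); P=np.array([.5434,.3823,.1032]); print('centre',c.round(4),'n',n.round(3),'topz',m[2].round(4),k,e.round(4),ex.round(4))
    a=np.array([np.cos(.653),np.sin(.653)]); b=np.array([-a[1],a[0]]); print('rel P along/across mm',((c-P[:2])@a*1e3).round(1),((c-P[:2])@b*1e3).round(1),'bottom rel P',((m[2]-.012-P[2])*1e3).round(1))
    # die from side & scene clouds
    for f in ('scene0','side0'):
        X,p=cloud(f); y=-.245; ax=np.array([np.cos(y),np.sin(y)]); ay=np.array([-ax[1],ax[0]]); d=X[...,:2]-[.626,.0225]
        g=(np.linalg.norm(d,axis=-1)<.06)
        q=X[g&(abs(X[...,2]-.05)<.003)]; r=cv2.minAreaRect(q[:,:2].astype(np.float32)*1000); print(f,'die rect',r,'z',np.median(q[:,2]).round(4))
        fl=X[(np.linalg.norm(d,axis=-1)<.02)]; print(' floor z',np.percentile(fl[:,2],[10,50,90]).round(4))
E
python3 held.py
python3 - <<'E'
import cv2,numpy as np
a=cv2.imread('pics/side0.png')[195:265,240:330]; b=cv2.imread('pics/scene0.png')[240:320,250:345]
cv2.imwrite('pics/die.png',np.hstack([cv2.resize(a,(400,350),interpolation=2),cv2.resize(b,(400,350),interpolation=2)]))
E
```

```text
centre [0.5248 0.3672] n [0.    0.001 1.   ] topz 0.1118 2738 0.0004 [0.0393 0.0412 0.0048]
rel P along/across mm -23.9 -0.7 bottom rel P -3.4
scene0 die rect ((626.838623046875, 22.876123428344727), (67.49556732177734, 67.775146484375), 77.91336822509766) z 0.0491
 floor z [0.0417 0.2731 0.3153]
side0 die rect ((625.0013427734375, 21.641613006591797), (69.70407104492188, 69.39803314208984), 76.50724792480469) z 0.0504
 floor z [0.0449 0.2762 0.3172]
```

View pics/die.png

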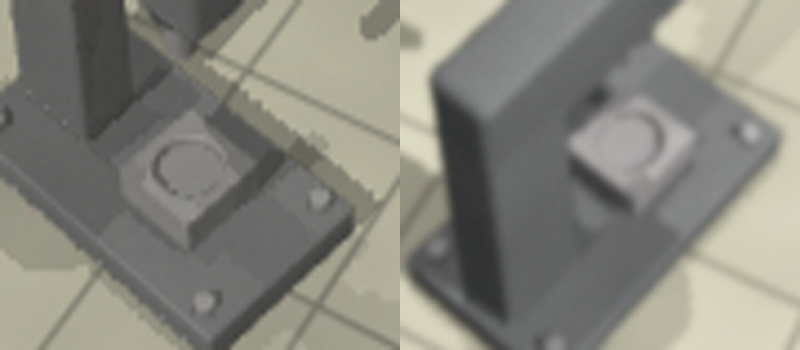

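Run:
```python
from fk import *
for P in ((.56,.20,.13),(.53,.045,.11),(.51,.05,.11),(.58,.034,.11),(.649,.017,.06)):
    r=np.sqrt(P[0]**2+P[1]**2-x[6]**2); s=least_squares(lambda q:np.r_[fk(x,q)-[r,P[2]],sum(q)-np.pi+np.radians(53.5)],[.6,2,-.4]); print(P,s.x.round(3),s.cost<1e-9)
```

```text
(0.56, 0.2, 0.13) [ 0.392  2.307 -0.491] True
(0.53, 0.045, 0.11) [ 0.409  2.481 -0.683] True
(0.51, 0.05, 0.11) [ 0.401  2.531 -0.724] True
(0.58, 0.034, 0.11) [ 0.44   2.357 -0.589] True
(0.649, 0.017, 0.06) [ 0.626  2.203 -0.621] True
```

```bash
python3 -m handwheel '[-3,-25,2,-0.06,0.3, -3,-40,3,-0.11,0.3, -3,-42,3,-0.12,0.3, -3,-42,3,-0.12,0.3, -3,-42,3,-0.12,0.3, -3,-42,3,-0.12,0.3, -3,-42,0,-0.12,0.3, -3,-40,0,-0.1,0.3]' >/dev/null; python3 s.py; python3 -m handwheel '[0,-18,0,-0.03,0.3, 0,0,0,0,0.3, 0,0,0,0,0.3]' >/dev/null; python3 s.py
python3 - <<'E'
from held import *
look('wrist','w4'); print(held('w4'))
E
```

```text
t 25.1 q [ 0.184  0.39   2.418  3.706  0.634 -1.823] p [0.5174 0.0652 0.1162] zdir az -0.223 tilt deg 53.32 yax [-0.202 -0.979  0.026] F [ 0.5  0.9 -0.1] op 0.0423 grip 15.0
t 25.4 q [ 0.146  0.387  2.424  3.688  0.636 -1.813] p [0.5183 0.0488 0.1167] zdir az -0.248 tilt deg 53.39 yax [-0.227 -0.974  0.025] F [ 0.4  0.  -0.3] op 0.0427 grip 15.0
(array([0.49563469, 0.05368777]), array([ 0.01048159, -0.00403165,  0.99993694]), array([0.50072496, 0.05259319, 0.12528039]), 2747, np.float64(0.001168512285639306), array([0.03246938, 0.04356474, 0.00472035]))
```

View pics/w4.png

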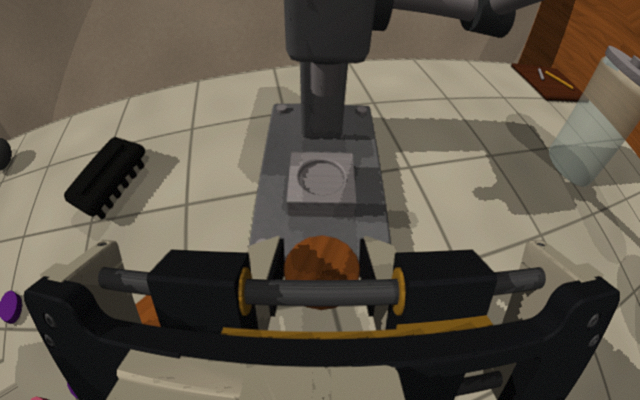

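The recess shows at (322,177) and the held disc at (322,268), both on the approach line. Measuring both in this same view:

Run:
```python
from held import *
X,p=wcloud('w4'); d=np.linalg.norm(X[...,:2]-[.626,.0223],axis=-1)
v,u=np.mgrid[:400,:640]; g=(d<.06)&(v>140)&(v<225)
q=X[g&(abs(X[...,2]-.05)<.0025)]; r=cv2.minAreaRect(q[:,:2].astype(np.float32)*1000); print('rect',r,np.median(q[:,2]),len(q))
f=X[g&(d<.018)]; print('floor z',np.percentile(f[:,2],[10,50,90]))
rc=np.array(r[0])/1e3
# ellipse of recess from the picture edge, ray-plane at rim z
z=np.load('pics/w4.npz'); T=np.linalg.inv(z['T']); fx,fy,cx,cy=z['K']
top=np.median(q[:,2]); fz=np.median(f[:,2]); m=g&(X[...,2]<(top+fz)/2)&(d<.03); e=X[m]; print('recess pts bbox centre',((e.max(0)+e.min(0))/2).round(4),(e.max(0)-e.min(0)).round(4),len(e))
(c,rad)=cv2.minEnclosingCircle((e[:,:2]*1e3).astype(np.float32)); print('recess circle',c,rad)
# disc, visible front arc only: fit r=22 to far edge
hs=cv2.cvtColor(p,cv2.COLOR_BGR2HSV); m=(hs[...,0]<16)&(hs[...,1]>110)&(u>280)&(u<365)&(v>230)&(v<310)&(abs(X[...,2]-.1253)<.003)
E=[]
for col in range(290,356,3):
    vv=np.nonzero(m[:,col])[0]
    if len(vv): E.append(X[vv[0],col])
E=np.array(E); from scipy.optimize import least_squares
s=least_squares(lambda c:np.hypot(*(E[:,:2]-c).T)-.022,E[:,:2].mean(0)-.01,loss='soft_l1',f_scale=.0005); print('disc',s.x.round(4),abs(s.fun).mean(),len(E),E[:,2].mean())
a=np.array([np.cos(-.248),np.sin(-.248)]); b=np.array([-a[1],a[0]]); P=np.array([.5183,.0488]); print('disc rel P',((s.x-P)@a).round(4),((s.x-P)@b).round(4))
```

```text
rect ((625.01513671875, 21.818809509277344), (66.5340805053711, 67.98182678222656), 77.51625061035156) 0.04947871395522002 2063
floor z [0.04277334 0.0434796  0.04426707]
recess pts bbox centre [0.6277 0.0212 0.0442] [0.0446 0.0463 0.0046] 1220
recess circle (628.1004028320312, 20.904447555541992) 23.475242614746094
disc [0.4949 0.0536] 0.000317919736692285 22 0.12484685367030258
disc rel P -0.0239 -0.0011
```

```bash
python3 -m handwheel '[12,-3,-6,0,0.3, 20,-5,-9,0,0.3, 25,-6,-10,0,0.3, 25,-6,-10,0,0.3, 22,-5,-10,0,0.3, 16,-4,-9,0,0.3, 10,-2,-5,0,0.3, 0,0,0,0,0.3]' >/dev/null; python3 s.py; python3 -m handwheel '[0,0,0,0,0.3]' >/dev/null; python3 s.py
python3 - <<'E'
from h import *
for n in('wrist','side','scene'): look(n,n[0]+'5')
w=cv2.imread('pics/w5.png')[110:330,200:440]; s=cv2.imread('pics/s5.png'); s=np.load('pics/s5.npz')['p']
look('side','side5'); d=cv2.imread('pics/side5.png')[150:290,220:360]
cv2.imwrite('pics/v5.png',np.hstack([cv2.resize(w,(420,400)),cv2.resize(d,(380,400))]))
E
```

```text
t 26.25 q [ 0.02   0.636  2.151  3.528  0.596 -1.764] p [0.6498 0.0179 0.058 ] zdir az -0.247 tilt deg 53.51 yax [-0.227 -0.974  0.024] F [-0.4  0.7 -0.7] op 0.0429 grip 15.0
t 26.35 q [ 0.02   0.633  2.154  3.528  0.596 -1.764] p [0.6483 0.0183 0.0584] zdir az -0.246 tilt deg 53.46 yax [-0.227 -0.974  0.024] F [-0.   0.1 -0.3] op 0.0425 grip 15.0
```

View pics/v5.png

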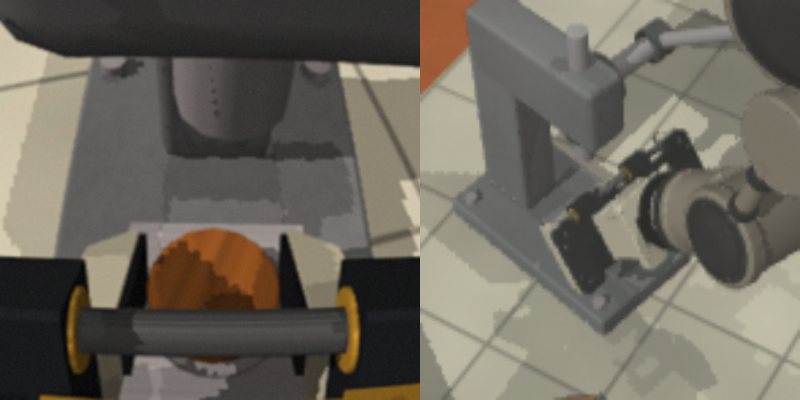

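The disc hangs over the recess: crop (213,295), with the die's back edge spanning 135–300. Numeric check of the offset:

```bash
cat > off.py <<'E'
from held import *
from scipy.optimize import least_squares
a=np.array([np.cos(-.245),np.sin(-.245)]); b=np.array([-a[1],a[0]]); D=np.array([.6255,.022])
def off(f,ztop):
    X,p=wcloud(f); v,u=np.mgrid[:400,:640]; hs=cv2.cvtColor(p,cv2.COLOR_BGR2HSV)
    m=(hs[...,0]<18)&(hs[...,1]>90)&(u>270)&(u<375)&(v>225)&(v<330)&(abs(X[...,2]-ztop)<.005)
    print('disc top z',np.median(X[m][:,2]).round(4)); E=[]
    for c in range(285,358,2):
        w=np.nonzero(m[:,c])[0]
        if len(w)>3: E.append(X[w[0]+0,c])
    E=np.array(E); s=least_squares(lambda c:np.hypot(*(E[:,:2]-c).T)-.022,E[:,:2].mean(0)-.01*a,loss='soft_l1',f_scale=.0005)
    print('disc',s.x.round(4),abs(s.fun).mean().round(5),'rel D along/across mm',((s.x-D)@a*1e3).round(1),((s.x-D)@b*1e3).round(1))
    g=(abs(X[...,2]-.0495)<.002)&(np.linalg.norm(X[...,:2]-D,axis=-1)<.055)&(hs[...,1]<60); q=X[g][:,:2]-D; A=q@a*1e3; B=q@b*1e3
    t=(A>15)&(A<30); print('die top',g.sum(),'across range',np.percentile(B[t],[1,99]).round(1),'far edge',np.percentile(A[abs(B)<25],99.5).round(1))
E
python3 -c "
from off import *
off('w5',.067)"
```

```text
disc top z 0.067
disc [0.6248 0.0233] 0.00031 rel D along/across mm -1.0 1.1
die top 2785 across range [-22.9  28. ] far edge 33.5
```

Run:
```python
from off import *
for f in ('w5','w4'):
    X,p=wcloud(f); v,u=np.mgrid[:400,:640]; g=(abs(X[...,2]-.0495)<.0025)&(np.linalg.norm(X[...,:2]-D,axis=-1)<.055)&(v<250); q=X[g][:,:2]-D; A=q@a*1e3; B=q@b*1e3
    for lo in (-30,-20,0,20,24,28,31):
        t=(A>lo)&(A<lo+3)
        if t.sum()>10: print(f,lo,t.sum(),np.percentile(B[t],[0.5,99.5]).round(1))
    for lo in (-28,-20,-10,0,10,20,28):
        t=(B>lo)&(B<lo+3)
        if t.sum()>10: print(f,'B',lo,np.percentile(A[t],[.5,99.5]).round(1))
```

```text
w5 20 52 [-22.7  25.3]
w5 24 115 [-22.9  25.8]
w5 28 227 [-26.3  32.2]
w5 31 264 [-32.7  32.4]
w5 B -28 [30.2 33.2]
w5 B -20 [21.7 33.4]
w5 B -10 [29.5 33.7]
w5 B 10 [28.4 33.3]
w5 B 20 [20.2 32.9]
w5 B 28 [28.4 32.8]
w4 -30 158 [-32.9  32.1]
w4 -20 91 [-33.3  31.6]
w4 0 52 [-33.5  32.6]
w4 20 107 [-32.3  33.2]
w4 24 137 [-31.8  33.5]
w4 28 119 [-31.6  32.5]
w4 31 70 [-30.2  31.5]
w4 B -28 [-33.1  33.7]
w4 B -20 [-33.7  33.2]
w4 B -10 [-33.6  32.4]
w4 B 0 [-33.4  32.8]
w4 B 10 [-33.1  32.7]
w4 B 20 [-33.3  31.4]
w4 B 28 [-33.2  31.4]
```

```bash
python3 -m handwheel '[0.7,-1.4,0,0,0.3, 0,0,-3,0,0.3, 0,0,-2,0,0.3, 0,0,0,0,0.3]' >/dev/null; python3 s.py;  python3 -m handwheel '[0,0,-2,0,0.3, 0,0,-2,0,0.3, 0,0,0,0,0.3]' >/dev/null; python3 s.py; python3 -c "
from off import *
look('wrist','w6'); off('w6',.057)"
```

```text
t 26.95 q [ 0.016  0.646  2.153  3.516  0.608 -1.754] p [0.6493 0.0165 0.0535] zdir az -0.247 tilt deg 53.48 yax [-0.227 -0.974  0.024] F [-0.2  0.1 -0.6] op 0.0427 grip 15.0
t 27.25 q [ 0.016  0.656  2.154  3.51   0.618 -1.747] p [0.6494 0.0166 0.0495] zdir az -0.247 tilt deg 53.49 yax [-0.227 -0.974  0.024] F [-0.3 -1.1 -0.8] op 0.0428 grip 15.0
disc top z 0.058
disc [0.626  0.0214] 0.00028 rel D along/across mm 0.6 -0.5
die top 3448 across range [-31.8  32.3] far edge 33.5
```

```bash
python3 -m handwheel '[0,0,-0.5,0,0.52, 0,0,0,0,0.55, 0,0,0,0,0.62, 0,0,0,0,0.62]' >/dev/null; python3 s.py;  python3 -m handwheel '[-6,1.5,5,0,0.62, -15,3.7,10,0,0.62, -25,6,14,0,0.62, -30,7,15,0,0.62, -30,7,15,0,0.62, -15,4,5,0,0.62, 0,0,0,0,0.62]' >/dev/null; python3 s.py
python3 - <<'E'
from off import *
look('wrist','w7'); look('side','side7')
X,p=wcloud('w7'); hs=cv2.cvtColor(p,cv2.COLOR_BGR2HSV); m=(hs[...,0]<18)&(hs[...,1]>90)&(np.linalg.norm(X[...,:2]-D,axis=-1)<.05)&(X[...,2]>.03); Q=X[m]
print(len(Q),'z pct',np.percentile(Q[:,2],[3,50,97]).round(4)); T=Q[Q[:,2]>np.percentile(Q[:,2],30)-.002]; c=T.mean(0); n=np.linalg.svd(T-c)[2][2]; print('n',n.round(3),'c',((T.max(0)+T.min(0))/2).round(4),(T.max(0)-T.min(0)).round(4))
w=p[110:330,200:440]; d=cv2.imread('pics/side7.png')[150:290,220:360]
cv2.imwrite('pics/v7.png',np.hstack([cv2.resize(w,(420,400)),cv2.resize(d,(380,400))]))
E
```

```text
t 27.7 q [ 0.016  0.657  2.154  3.51   0.619 -1.746] p [0.6496 0.0166 0.0496] zdir az -0.247 tilt deg 53.54 yax [-0.227 -0.974  0.024] F [ 0.4 -0.6  0.4] op 0.0563 grip 0.0
t 28.4 q [ 0.132  0.403  2.41   3.662  0.637 -1.801] p [0.5273 0.0465 0.1141] zdir az -0.245 tilt deg 53.54 yax [-0.226 -0.974  0.023] F [ 0.4 -0.  -0.1] op 0.0565 grip 0.0
1449 z pct [0.0467 0.0554 0.0566]
n [ 0.007 -0.002 -1.   ] c [0.6269 0.0219 0.0552] [0.0443 0.0432 0.0044]
```

View pics/v7.png

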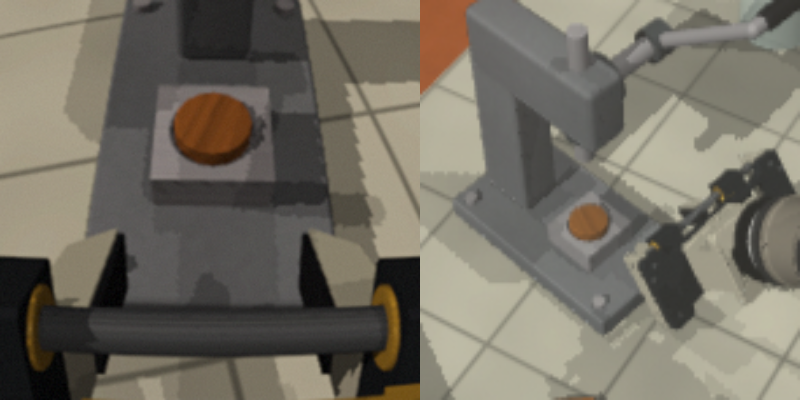

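Blank is seated: its top is at z≈0.0555, flat, 1 mm off centre. Now the lever. I need the jar and bowl positions first.

```bash
python3 - <<'E'
from off import *
c7,s7=np.cos(-.245),np.sin(-.245)
def press(w): d=np.asarray(w)[...,:2]-D; return np.stack([d@a,d@b],-1)*1e3
for f in ('scene0','side7'):
    X,p=cloud(f); hs=cv2.cvtColor(p.astype(np.uint8),cv2.COLOR_BGR2HSV)
    g=(X[...,0]>.2)&(X[...,0]<1)&(X[...,1]<-.1)&(X[...,1]>-.7)
    m=g&(hs[...,0]>160)&(hs[...,1]>80)&(X[...,2]>.02)&(X[...,2]<.09); q=X[m]; r=((q.max(0)+q.min(0))/2); print(f,'bowl',r.round(3),(q.max(0)-q.min(0)).round(3),press(r).round())
    m=g&(X[...,2]>.205)&(X[...,2]<.245)&(X[...,0]>.45); n,l,s,c=cv2.connectedComponentsWithStats(m.astype(np.uint8)); k=1+s[1:,4].argmax(); q=X[l==k]; r=((q.max(0)+q.min(0))/2); print(f,'jar',r.round(3),(q.max(0)-q.min(0)).round(3),press(r).round())
    m=g&(p.max(-1)<70)&(X[...,2]>.29)&(X[...,2]<.36)&(X[...,0]<.55)
    m=(p.max(-1)<70)&(X[...,2]>.30)&(X[...,2]<.36)&(np.linalg.norm(X[...,:2]-[.459,-.106],axis=-1)<.07); q=X[m]; pr=press(q); print(f,'handle',q.mean(0).round(4),'press x',pr[:,0].mean().round(),np.percentile(pr[:,1],[2,98]).round(),'top z',np.percentile(q[:,2],97).round(4),len(q))
E
python3 - <<'E'
import sys; sys.path.insert(0,'.')
from fk import *
for P in ((.50,-.15,.33),(.47,-.11,.33),(.47,-.11,.17)):
    pass
E
```

```text
scene0 bowl [ 0.327 -0.425  0.042] [0.159 0.162 0.043] [-181. -506.]
scene0 jar [ 0.62  -0.418  0.216] [0.107 0.099 0.022] [ 102. -428.]
scene0 handle [ 0.4657 -0.1058  0.334 ] press x -124.0 [-203. -126.] top z 0.3387 147Traceback (most recent call last):
  File "<stdin>", line 7, in <module>
    return umr_maximum(a, axis, None, out, keepdims, initial, where)
ValueError: zero-size array to reduction operation maximum which has no identity
```

```bash
python3 -m handwheel '[-5,5,30,0,0.9, -5,5,45,0,0.9, -5,5,48,0,0.9, -5,5,48,0,0.9, 0,0,48,0,0.9, 0,0,48,0,0.9, 0,0,48,0,0.9, 0,0,35,0,0.9]' >/dev/null; python3 s.py; python3 -m handwheel '[0,0,0,0.14,0.9, 0,0,0,0.14,0.9, 0,-10,0,0.14,0.9, 0,-20,0,0.14,0.9, 0,-20,0,0.14,0.9, 0,-20,0,0.14,0.9]'>/dev/null; python3 s.py
```

```text
t 29.3 q [ 0.067 -0.101  2.292  4.137  0.283 -2.434] p [0.5226 0.0323 0.3219] zdir az -0.197 tilt deg 64.26 yax [-0.194 -0.981  0.003] F [ 0.3 -0.4 -0.4] op 0.0823 grip 0.0
t 29.9 q [-0.232 -0.123  2.33   2.808  0.386 -1.329] p [ 0.5504 -0.0091  0.3735] zdir az -0.104 tilt deg 74.69 yax [-0.095 -0.995  0.033] F [-0.5  0.7  0.4] op 0.0829 grip 0.0
```

```bash
python3 -m handwheel '[-10,10,40,0.1,0.9, -15,10,40,0.1,0.9, -20,0,20,0.14,0.9, -20,0,0,0.14,0.9, -20,0,0,0.14,0.9]'>/dev/null; python3 s.py
```

```text
t 30.4 q [-0.702 -0.229  2.296  1.755  0.906 -0.547] p [ 0.5247 -0.0027  0.4382] zdir az 0.2 tilt deg 80.41 yax [ 0.206 -0.978  0.044] F [ 1.5 -0.2  1.2] op 0.0828 grip 0.0
```

```bash
python3 -m handwheel '[-10,-20,0,0.14,0.9, -11,-24,0,0.14,0.9, -11,-24,0,0.14,0.9, -11,-24,0,0.14,0.9, -11,-24,0,0.14,0.9, -11,-24,0,0.14,0.9, -11,-24,0,0.14,0.9, -11,-24,0,0.14,0.9]'>/dev/null; python3 s.py
```

```text
t 31.2 q [-1.095  0.537  1.357  1.074  2.226 -0.614] p [ 0.4455 -0.1856  0.4378] zdir az 1.262 tilt deg 80.56 yax [ 0.954 -0.296  0.049] F [ 0.7 -0.6  0.1] op 0.0822 grip 0.0
```

```bash
python3 -m handwheel '[-2,-4,-20,0.03,0.9, -3,-4,-35,0.03,0.9, -4,-2,-30,0,0.9, 0,0,-12,0,0.9, 0,0,0,0,0.9, 0,0,0,0,0.9]'>/dev/null; python3 s.py
python3 - <<'E'
from off import *
from scipy.spatial.transform import Rotation as R
s=robot.observe(); look('wrist','w8'); X,p=wcloud('w8'); M=R.from_euler('xyz',s['tool_rot']).as_matrix(); Y=(X-s['tool_pos'])@M*1e3
# handle in tool frame
W=X-np.r_[D,0]; px,py=W[...,:2]@a*1e3,W[...,:2]@b*1e3
m=(p.max(-1)<75)&(py>-225)&(py<-115)&(px>-170)&(px<-90)&(X[...,2]>.29)&(X[...,2]<.36)
print('n',m.sum())
for lo in range(-220,-115,15):
    k=m&(py>=lo)&(py<lo+15)
    if k.sum()>5: print(lo,k.sum(),'press x',np.percentile(px[k],[2,50,98]).round(1),'z',np.percentile(X[...,2][k]*1e3,[2,98]).round(1),'tool xyz',np.median(Y[k],0).round(1))
E
```

```text
t 31.8 q [-1.091  0.66   1.416  0.924  2.167 -0.837] p [ 0.4374 -0.1933  0.3427] zdir az 1.317 tilt deg 80.53 yax [ 0.969 -0.242  0.052] F [ 0.1 -0.7  0.7] op 0.0826 grip 0.0
n 1421
-220 462 press x [-137.4 -128.6 -119.7] z [321.7 337.2] tool xyz [-4.9  1.3 46. ]
-205 238 press x [-138.7 -129.5 -118.8] z [329.3 338.5] tool xyz [ 2.9  0.6 56.8]
-190 184 press x [-138.5 -129.5 -119.1] z [331.3 338.3] tool xyz [ 5.7  0.6 72.4]
-175 151 press x [-138.9 -129.5 -119.5] z [331.3 338.5] tool xyz [ 8.1  0.6 86.6]
-160 146 press x [-138.6 -129.5 -119. ] z [331.  338.4] tool xyz [ 10.8   0.6 101.3]
-145 106 press x [-138.8 -129.4 -119.3] z [331.9 338.3] tool xyz [ 13.3   0.6 115.6]
-130 134 press x [-128.1 -107.7  -90.9] z [296.1 330.3] tool xyz [-12.   20.9 140.4]
```

View pics/w8.png

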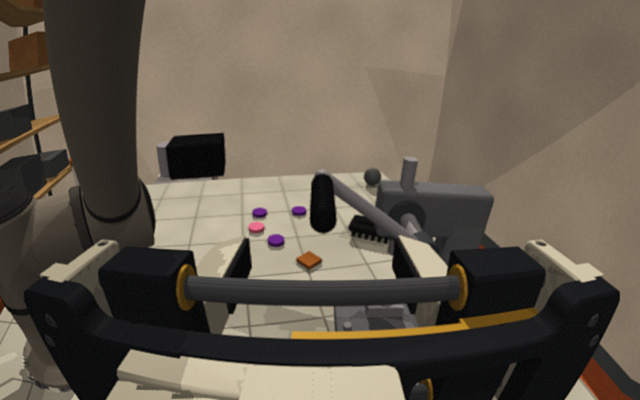

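The handle's near end is at (322,215), centred between the fingers (tool y≈0.6 mm), with its axis at z≈0.3275. Moving in to grip it.

```bash
python3 -m handwheel '[4,15,-4,0,0.5, 6,24,-6,0,0.5, 7,28,-6,0,0.5, 6,24,-4,0,0.5, 4,12,-1.5,0,0.5, 0,0,0,0,0.5]' 45 >/dev/null; python3 s.py; python3 -m handwheel '[0,0,0,0,0.1, 0,0,0,0,0.1, 0,0,0,0,0.1, 0,0,0,0,0.1, 0,0,0,0,0.1]' 45 >/dev/null; python3 s.py
```

```text
t 32.45 q [-0.959  0.589  1.632  0.965  1.993 -0.898] p [ 0.4643 -0.0889  0.3214] zdir az 1.319 tilt deg 80.49 yax [ 0.969 -0.24   0.052] F [-1.4 -0.4  0.2] op 0.0463 grip 0.0
t 32.95 q [-0.961  0.592  1.631  0.965  1.991 -0.899] p [ 0.4646 -0.091   0.3199] zdir az 1.316 tilt deg 80.48 yax [ 0.969 -0.244  0.051] F [ 3.4 -5.1 -2. ] op 0.0211 grip 45.0
```

```bash
python3 -m handwheel '[-3.6,0.9,-5.9,0,0.1, -3.6,0.9,-5.9,0,0.1, -3.1,0.8,-6.2,0,0.1, -3.1,0.8,-6.2,0,0.1, -2.6,0.6,-6.4,0,0.1, -2.6,0.7,-6.5,0,0.1, -2,0.5,-6.6,0,0.1, -2,0.5,-6.7,0,0.1]' 45 >/dev/null; python3 s.py; python3 -m handwheel '[-1.5,0.4,-6.8,0,0.1, -1.5,0.4,-6.8,0,0.1, -0.9,0.2,-6.9,0,0.1, -0.8,0.2,-7,0,0.1, -0.3,0,-6.9,0,0.1, -0.3,0.1,-7,0,0.1, 0.3,-0.1,-6.9,0,0.1, 0.3,0,-7,0,0.1]' >/dev/null; python3 s.py
```

```text
t 33.75 q [-0.991  0.641  1.721  0.896  1.929 -1.036] p [ 0.4416 -0.0854  0.2716] zdir az 1.316 tilt deg 80.66 yax [ 0.969 -0.243  0.055] F [-1.3 -8.   9.7] op 0.0214 grip 45.0
t 34.55 q [-0.997  0.73   1.754  0.86   1.854 -1.139] p [ 0.4374 -0.0846  0.2167] zdir az 1.315 tilt deg 80.7 yax [ 0.968 -0.244  0.056] F [-0.  -9.8 13.2] op 0.0213 grip 45.0
```

```bash
python3 -m handwheel '[0.9,-0.2,-6.9,0,0.1, 0.9,-0.2,-7,0,0.1, 1.5,-0.4,-6.8,0,0.1, 1.5,-0.4,-6.8,0,0.1, 2,-0.5,-6.7,0,0.1, 2,-0.5,-6.6,0,0.1, 2.6,-0.6,-6.5,0,0.1, 2.6,-0.7,-6.4,0,0.1]' 45 >/dev/null; python3 s.py; python3 -m handwheel '[0.7,-0.2,-2,0,0.1, 0,0,0,0,0.1, 0,0,0,0,0.1]' >/dev/null; python3 s.py
```

```text
t 35.35 q [-0.979  0.839  1.726  0.859  1.795 -1.194] p [ 0.4505 -0.0876  0.1635] zdir az 1.317 tilt deg 80.79 yax [ 0.969 -0.242  0.054] F [-5.4 -8.2 15.7] op 0.0213 grip 45.0
t 35.65 q [-0.978  0.843  1.724  0.86   1.793 -1.195] p [ 0.4513 -0.0879  0.1616] zdir az 1.317 tilt deg 80.78 yax [ 0.969 -0.242  0.054] F [-5.5 -6.9 13.9] op 0.0212 grip 45.0
```

```bash
python3 -m handwheel '[1,-0.2,-2,0,0.1, 0.5,0,-1.5,0,0.1, 0,0,0,0,0.1]' >/dev/null; python3 s.py; python3 -m handwheel '[0.5,0,-2,0,0.1, 0,0,0,0,0.1]' >/dev/null; python3 s.py
```

```text
t 35.95 q [-0.977  0.849  1.721  0.861  1.796 -1.197] p [ 0.4518 -0.0879  0.1603] zdir az 1.319 tilt deg 81.05 yax [ 0.969 -0.241  0.054] F [-10.9 -11.1  25.1] op 0.0213 grip 45.0
t 36.15 q [-0.977  0.852  1.72   0.862  1.797 -1.199] p [ 0.452  -0.0879  0.1599] zdir az 1.319 tilt deg 81.22 yax [ 0.969 -0.24   0.054] F [-13.8 -12.7  33.2] op 0.021 grip 45.0
```

```bash
python3 -m handwheel '[0,0,0,0,0.1, 0,0,0,0,0.1, 0,0,0,0,0.1, 0,0,0,0,0.1, 0,0,0,0,0.1, 0,0,0,0,0.1, 0,0,0,0,0.1, 0,0,0,0,0.1]' >/dev/null; python3 s.py; python3 -m handwheel '[-1,0.2,2.5,0,0.1, -1,0,2.5,0,0.1, -1.5,0.4,3.5,0,0.1, -1.7,0.4,4.3,0,0.1, -1.7,0.4,4.3,0,0.1, -1.7,0.4,4.3,0,0.1, -1.3,0.3,4.4,0,0.1, -1.3,0.3,4.4,0,0.1]' >/dev/null; python3 s.py;  python3 -m handwheel '[-1.3,0.3,4.4,0,0.1, -1,0.3,4.5,0,0.1, -1,0.3,4.5,0,0.1, -1,0.2,4.5,0,0.1, -0.6,0.1,4.6,0,0.1, -0.6,0.1,4.6,0,0.1, -0.6,0.2,4.6,0,0.1, -0.2,0,4.6,0,0.1]' >/dev/null; python3 s.py
```

```text
t 36.95 q [-0.977  0.852  1.72   0.862  1.797 -1.199] p [ 0.452  -0.0879  0.1599] zdir az 1.319 tilt deg 81.19 yax [ 0.969 -0.24   0.054] F [-13.7 -14.1  32.3] op 0.0214 grip 45.0
t 37.75 q [-0.99   0.791  1.747  0.854  1.815 -1.175] p [ 0.4423 -0.0857  0.185 ] zdir az 1.316 tilt deg 80.62 yax [ 0.969 -0.243  0.052] F [-0.4 -7.3  6.4] op 0.0212 grip 45.0
t 38.55 q [-0.997  0.721  1.755  0.861  1.857 -1.129] p [ 0.4371 -0.0844  0.2209] zdir az 1.314 tilt deg 80.55 yax [ 0.968 -0.245  0.053] F [ 6.1 -5.7  4.3] op 0.0216 grip 45.0
```

```bash
python3 -m handwheel '[-0.2,0,4.6,0,0.1, 0,0,4.6,0,0.1, 0.2,0,4.6,0,0.1, 0.2,0,4.6,0,0.1, 0.4,-0.1,4.6,0,0.1, 0.6,-0.1,4.6,0,0.1, 0.6,-0.1,4.6,0,0.1, 0.9,-0.2,4.5,0,0.1]' >/dev/null; python3 s.py;  python3 -m handwheel '[1,-0.3,4.5,0,0.1, 1,-0.3,4.5,0,0.1, 1.2,-0.3,4.5,0,0.1, 1.3,-0.3,4.4,0,0.1, 1.4,-0.3,4.4,0,0.1, 1.6,-0.4,4.3,0,0.1, 1.7,-0.4,4.3,0,0.1, 1.8,-0.4,4.2,0,0.1]' >/dev/null; python3 s.py
```

```text
t 39.35 q [-0.993  0.661  1.733  0.886  1.904 -1.062] p [ 0.441  -0.0854  0.2565] zdir az 1.312 tilt deg 80.4 yax [ 0.967 -0.247  0.054] F [14.2 -5.7 -1.6] op 0.0213 grip 44.2
t 40.15 q [-0.978  0.618  1.686  0.926  1.946 -0.978] p [ 0.4533 -0.0884  0.2895] zdir az 1.309 tilt deg 80.2 yax [ 0.967 -0.25   0.053] F [ 23.7  -3.8 -11.9] op 0.0207 grip 44.1
```

```bash
python3 -m handwheel '[3,-0.7,3.3,0,0.1, 3,-0.7,3.3,0,0.1, 2.6,-0.6,3.5,0,0.1, 2.4,-0.6,3.5,0,0.1, 2.4,-0.6,3.5,0,0.1, 2.4,-0.6,3.5,0,0.1, 0,0,0,0,0.1]' >/dev/null; python3 s.py
python3 - <<'E'
from off import *
look('side','side9'); look('scene','scene9')
for f in ('side9','scene9'):
    X,p=cloud(f); W=X[...,:2]-D; px,py=W@a*1e3,W@b*1e3
    m=(p.max(-1)<70)&(py>-165)&(py<-120)&(px>-190)&(px<-90)&(X[...,2]>.25)&(X[...,2]<.36); q=X[m]
    print(f,m.sum(),'top z',np.percentile(q[:,2],[50,97]).round(4),'x',np.percentile(px[m],[3,50,97]).round(1))
E
```

```text
t 40.85 q [-0.96   0.606  1.635  0.956  1.977 -0.911] p [ 0.4657 -0.0912  0.3097] zdir az 1.316 tilt deg 80.26 yax [ 0.969 -0.244  0.047] F [  1.1  -6.8 -15.7] op 0.0204 grip 44.4
side9 98 top z [0.3374 0.3415] x [-140.  -135.3 -125.2]
scene9 85 top z [0.3342 0.3391] x [-134.2 -122.5 -117.3]
```

```bash
python3 -m handwheel '[0,0,-1.5,0,0.1, 0,0,0,0,0.1]' >/dev/null; python3 s.py; python3 -m handwheel '[0,0,0,0,0.4, 0,0,0,0,0.5, 0,0,0,0,0.6, 0,0,0,0,0.6, 0,0,0,0,0.6]' >/dev/null; python3 s.py; python3 -m handwheel '[-3,-12,0,0,0.6, -6,-24,0,0,0.6, -7,-28,0,0,0.6, -7,-28,0,0,0.6, -7,-28,0,0,0.6, -4,-16,0,0,0.6, 0,0,0,0,0.6, 0,0,0,0,0.6]' >/dev/null; python3 s.py
python3 - <<'E'
from off import *
from scipy.spatial.transform import Rotation as R
for n in ('wrist','side','scene'): look(n,n+'10')
X,p=wcloud('wrist10'); W=X-np.r_[D,0]; px,py=W[...,:2]@a*1e3,W[...,:2]@b*1e3
m=(p.max(-1)<75)&(py>-200)&(py<-135)&(px>-170)&(px<-90)&(X[...,2]>.25)&(X[...,2]<.36)
print('handle',m.sum(),'x',np.percentile(px[m],[2,50,98]).round(1),'z',np.percentile(X[...,2][m]*1e3,[2,50,98]).round(1))
for f in ('side10','scene10'):
    X,p=cloud(f); hs=cv2.cvtColor(p.astype(np.uint8),cv2.COLOR_BGR2HSV); m=(hs[...,0]<20)&(hs[...,1]>90)&(np.linalg.norm(X[...,:2]-D,axis=-1)<.04)&(X[...,2]>.03)&(X[...,2]<.1); q=X[m]; print(f,'blank',m.sum(),((q.max(0)+q.min(0))/2).round(4) if len(q) else '',np.median(q[:,2]).round(4))
A=cv2.imread('pics/side10.png')[60:320,150:470]; B=cv2.imread('pics/scene10.png')[110:370,150:480]
cv2.imwrite('pics/v10.png',np.hstack([cv2.resize(A,(400,325)),cv2.resize(B,(400,325))]))
E
```

```text
t 41.15 q [-0.96   0.608  1.636  0.958  1.978 -0.915] p [ 0.4656 -0.0912  0.3096] zdir az 1.316 tilt deg 80.45 yax [ 0.969 -0.244  0.049] F [ 0.9 -7.2 -8.3] op 0.0208 grip 44.2
t 41.65 q [-0.958  0.606  1.637  0.959  1.981 -0.915] p [ 0.4655 -0.0899  0.3112] zdir az 1.318 tilt deg 80.57 yax [ 0.969 -0.242  0.051] F [-1.1 -0.2 -0.8] op 0.0535 grip 0.0
t 42.45 q [-1.123  0.737  1.363  0.884  2.174 -0.879] p [ 0.4314 -0.2264  0.3107] zdir az 1.317 tilt deg 80.57 yax [ 0.969 -0.243  0.05 ] F [ 0.7 -0.2 -0.8] op 0.0556 grip 0.0
handle 409 x [-138.8 -129.7 -118.9] z [330.8 336.8 338.4]
side10 blank 142 [0.6267 0.023  0.0554] 0.0574
scene10 blank 150 [0.6262 0.0211 0.0539] 0.0543
```

View pics/v10.png

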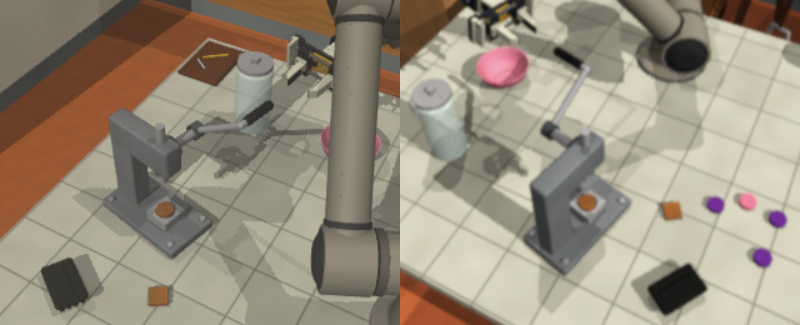

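Both views show the blank lying in the die, at (165,208) on the left and (588,203) on the right. The handle is back at its starting position: x −129.7 mm, top at 338.4 mm. The bystanders haven't moved and the robot is clear.

```bash
python3 -c "
from cell import robot
print(robot.hand_in())"
```

```text
the job is handed in; nothing more can be done
None
```

The round blank lies flat in the die, and the lever was pulled to its stop, held about 0.8 s and eased back fully home; I handed the job in at about 42.6 s of the 69 s, with the robot touching nothing and the bystanders where they were.

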